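# File the drives and filter cases in the kit drawer

### The job

Put every drive and filter case that is in the desk rack back on edge in the open kit drawer: each goes between the two of its own kind in a bay, only one to a bay, spreading them apart, and is pressed down until it stands on the drawer floor, level with them. Then push the drawer home until its catch holds it shut. Leave the standing lens where it is.

Things in the scene. Friction and masses are not known exactly. Their poses are not given: they have to be found in the camera images.
- drive_a_mid (a point): centre of a portable backup drive: dark grey flat block, 108 (x) by 74 (y) by 12 (z) mm, 0.14 kg, standing on a long edge, 74 mm high. x runs level along its groove in the desk rack, y is up, z is its thickness. Starts in any one of the grooves, or is absent (None).
- drive_b_mid (a point): centre of a portable backup drive: dark grey flat block, 108 (x) by 74 (y) by 12 (z) mm, 0.14 kg, standing on a long edge, 74 mm high. x runs level along its groove in the desk rack, y is up, z is its thickness. Starts in any one of the grooves, or is absent (None).
- filter_a_mid (a point): centre of a square hard filter case: dark grey, 82 (x) by 82 (y) by 13 (z) mm, 0.06 kg, standing on an edge, 82 mm high. x runs level along its groove in the desk rack, y is up, z is its thickness. Starts in any one of the grooves, or is absent (None).
- filter_b_mid (a point): centre of a square hard filter case: dark grey, 82 (x) by 82 (y) by 13 (z) mm, 0.06 kg, standing on an edge, 82 mm high. x runs level along its groove in the desk rack, y is up, z is its thickness. Starts in any one of the grooves, or is absent (None).
- rack_mid (a point): middle of the underside of the loose desk rack: dark wood, 120 (x) by 196 (y) mm, 1.3 kg, with four grooves along x at y = +-23 and +-69 mm, 16 mm wide, their floor 16 mm and rim 41 mm above the desk, so that the upper part of what stands in them is free for a grasp from above
- bay0 (a point): middle of the slick floor of drawer bay 0, counted from the left; x into the cabinet, y left, z up. 47 mm wide (y), 114 mm long, partitions 76 mm high. Two loose drives, 74 mm high, stand along x: one upright at one side, one leaning 14 deg on the other side. The wedge gap between, at the bay's middle, is 22 mm wide at the top, 5 at the floor; a third, pressed in with up to 15 N, spreads it
- bay1 (a point): middle of the slick floor of drawer bay 1, counted from the left; x into the cabinet, y left, z up. 49 mm wide (y), 114 mm long, partitions 76 mm high. Two loose filter cases, 82 mm high, stand along x: one upright at one side, one leaning 14 deg on the other side. The wedge gap between, at the bay's middle, is 22 mm wide at the top, 5 at the floor; a third, pressed in with up to 15 N, spreads it
- bay2 (a point): middle of the slick floor of drawer bay 2, counted from the left; x into the cabinet, y left, z up. 47 mm wide (y), 114 mm long, partitions 76 mm high. Two loose drives, 74 mm high, stand along x: one upright at one side, one leaning 14 deg on the other side. The wedge gap between, at the bay's middle, is 22 mm wide at the top, 5 at the floor; a third, pressed in with up to 15 N, spreads it
- bay3 (a point): middle of the slick floor of drawer bay 3, counted from the left; x into the cabinet, y left, z up. 49 mm wide (y), 114 mm long, partitions 76 mm high. Two loose filter cases, 82 mm high, stand along x: one upright at one side, one leaning 14 deg on the other side. The wedge gap between, at the bay's middle, is 22 mm wide at the top, 5 at the floor; a third, pressed in with up to 15 N, spreads it
- drive_0l_mid (a point): centre of the left drive that already stands in bay 0; x along the bay, y up, z its thickness, to the right
- drive_0r_mid (a point): centre of the right drive that already stands in bay 0; x along the bay, y up, z its thickness, to the right
- filter_1l_mid (a point): centre of the left filter case that already stands in bay 1; x along the bay, y up, z its thickness, to the right
- filter_1r_mid (a point): centre of the right filter case that already stands in bay 1; x along the bay, y up, z its thickness, to the right
- drive_2l_mid (a point): centre of the left drive that already stands in bay 2; x along the bay, y up, z its thickness, to the right
- drive_2r_mid (a point): centre of the right drive that already stands in bay 2; x along the bay, y up, z its thickness, to the right
- filter_3l_mid (a point): centre of the left filter case that already stands in bay 3; x along the bay, y up, z its thickness, to the right
- filter_3r_mid (a point): centre of the right filter case that already stands in bay 3; x along the bay, y up, z its thickness, to the right
- kit_drawer (a joint): opening of the drawer in m: 0 shut, 0.145 fully out, starts at about 0.138. Friction 1 to 2 N; a sprung roller catch resists with about 5 N from 8 mm to 4 mm before home, then draws the drawer in and holds it
- drawer_front (a point): spot on the outer face of the drawer front, mid-width, 92 mm above the desk; x into the cabinet (the way to push), y left, z up. The front is 240 mm wide, 12 mm thick, 11 to 123 mm above the desk; its brass knob sticks out 23 mm, 52 mm above the desk. Cabinet: pale wood, 176 mm deep, 248 wide, 135 high, fixed
- lens_prime_mid (a point): bystander: a black camera lens standing upright, 81 mm across, 82 mm high, in front of the drawer, loose; point on its axis 20 mm above the desk
There are look-alikes about, which are no part of the job. What is shaped like the part that bears filter_a_mid but purple or turquoise is not meant.

How it is judged:
By the outcome, as a careful person would: the job done as asked, in the order asked, and still so for the second after the job is handed in, with the robot touching nothing.
Of drive_a, drive_b, filter_a, filter_b only 3 to 4 are there at a start; the rules pass over those that are not, and their reading is None.
At some moment in a run one of desk_rack may be knocked a few centimetres aside while the robot is not near it.
It also fails if it takes over 210 s, if anything falls off the work surface, if the arm or the gripper's body presses on something with over 40 N, if the wrist force passes 120 N, or if a joint passes its speed limit or range.

### The arm

A 6-joint arm with a two-finger parallel gripper is mounted at the origin on a cart in front of the work surface, level with it; the furniture and walls round the work are solid. World frame = base frame: x ahead of the robot, y to its left, z up, the work surface at z = 0. Lengths are in m, angles in degrees, forces in N, time in s.
With the tool pointing down it reaches from about 0.275 to 0.85 m from the base axis. Payload 5.2 kg.
Tool frame: the origin (TCP) lies midway between the tips of the shut fingers; the grasp point (between the pads) lies 19 mm behind it; z points along the fingers, y is the line along which they close (so a half turn about z gives the same grasp; the last joint's range is limited). The gripper opens to 85 mm and grips with 20 to 120 N. Pads are 22 mm wide; open, the fingers measure 114 mm over their backs; the gripper's body (76 mm by 85 mm) begins 54 mm behind the grasp point. The pads swing forward as they close: fully open they stand 13 mm farther back than shut.
Start: joints at [-86.104, 14.817, 87.949, -0, 77.235, -11.62], TCP at [0.147, -0.53, 0.231] pointing down, gripper open.
Joint ranges: [-179.93, 179.93], [-52.35, 119.4], [10.71, 147.94], [-69.91, 249.91], [12.55, 155.21], [-178.61, 178.61]. Speed limits (degrees/s): [147.25, 147.25, 180, 180, 180, 180].

### API

Orientations are given as a 3x3 rotation matrix whose columns are the frame's x, y, z axes.
In Python, from plant import robot gives the robot as it stands.
- The arm moves only by the tool servo_tool, never from a script. Its argument "series" is text: rows parted by semicolons, each of 7 numbers parted by spaces: the shift along the tool's x, y, z normalised to -1 to 1, where 1 is 2 cm, then the turn, a rotation vector about the tool's x, y, z normalised to -1 to 1, where 1 is 0.15 rad, then the closure, from -1 (fully open) to 1 (shut). In form: x y z ax ay az gripper; .... A call has 1 to 12 rows; each row shifts and turns the commanded pose from where the row before left it, along the tool's axes as they then stand; what a row does not reach is not made up. A row lasts 1/8 s, in which the tool goes at most 62.5 mm and 10.7 degrees, less where a joint would pass 70% of its speed; a pose out of reach is approached as far as the arm can. A call with a number of a shift or a turn outside -1 to 1 is refused whole. A call with a gripper value outside its range is refused whole. The fingers move at their own pace and stop on an object; "grip_force" is the grip in N (left out, the last holds). Time passes only in rows, so rows that do not move let the fingers close. It gives the time, the measured TCP pose, the force, the opening and the grip force at its end, in the units of the state.
- robot.get_state(): the state, without advancing time (a new reading comes with each control period).
- robot.snapshot(name): name is "side" or "top" or "wrist"; returns a dict with "image" (420x560x3 uint8, red, green, blue), "range_z" (420x560 float32, m along the optical axis (not along the pixel's ray), 0 where there is no reading), "camera_matrix" (3x3 intrinsics, pixels), "k1" (the pictures are not rectified: a ray, as slopes to the right and down, at radius r is drawn at 1 + k1 r^2 times it, then the intrinsics apply), "eye" and "attitude" of the camera in the world. Camera axes: x right, y up, looking along -z (the intrinsics and any distortion apply to the point x, -y, -z); pixel columns grow to the right and rows downward; lengths in m; the calibration is good to about 2 mm. A picture is of the moment at which its call begins.
- robot.hand_in(): hands the job in; it is judged then, once.
Trained networks look in a picture, given as the dict that the camera call returned (one of the last four; its "shot" number tells which), for a name from the list of things; names that differ only in an ending like _2 or _b are one class to them, and where a whole thing is asked for, a point or a joint stands for the part that bears it (a point fixed in the world has none). Each returns a list of dicts, best first, with "conf" (0 to 1); they miss things now and then, are a little off and sometimes report something else, mostly with a low value. They report only what shows in the picture. A call takes as long as a camera call. They do not tell look-alikes from the thing itself.
- robot.search_frame(thing, picture): "rect" ([centre column, centre row, width, height] in pixels, round what is visible of it).
The state is a dict: "t": time; "qpos": joint angles; "dq": joint speeds; "joint_efforts": joint torques, N m; "position": TCP position; "ee_rot": TCP orientation; "wrist_force": force on the tool from outside, world axes, zero at the start; "moment": the same for the moment, N m; "opening": opening from 0.0 (shut) to 1.0 (fully open); "grip_force": force on a finger pad.
Only numpy, scipy, OpenCV 4.12 (cv2) and the standard library are available. Lean on these libraries where they do the work, as an engineer would, in place of code of your own. Each camera call takes 0.05 s, during which the arm holds its last target. There are 200 camera calls.

## Working session

There is one attempt and no reset: what is moved stays moved. The work goes in short steps, Python scripts to look and compute and a tool call to move; the robot and the scene stay as the last step left them, time stands still between calls to the robot, and variables do not carry over. Pictures are saved under pics/ and viewed, at most 14 in all, crops included, and the job is handed in when it is done.

Besides the shell and the picture viewer there is one more tool, called after ">>>" in YAML: its name, and indented under it one key for each argument. servo_tool: Moves the arm, as the interface text tells. Scaled input: -1 to 1 covers 2 cm each way for a shift and 0.15 rad each way for a turn. Its arguments: {"type":"object","properties":{"series":{"type":"string"},"grip_force":{"type":"number"}},"required":["series"]}

```bash
ls; mkdir -p pics; cat > h.py <<'E'
import numpy as np, cv2
from plant import robot
def cloud(p):
    K=np.array(p["camera_matrix"]);k=p["k1"];z=p["range_z"]
    v,u=np.mgrid[0:z.shape[0],0:z.shape[1]]
    a=(u-K[0,2])/K[0,0];b=(v-K[1,2])/K[1,1]
    x,y=a.copy(),b.copy()
    for _ in range(8):
        s=1+k*(x*x+y*y);x=a/s;y=b/s
    P=np.stack([x*z,-y*z,-z],-1)@np.array(p["attitude"]).T+np.array(p["eye"])
    P[z<=0]=np.nan
    return P
def save(p,n): cv2.imwrite(f"pics/{n}.png",cv2.cvtColor(p["image"],cv2.COLOR_RGB2BGR))
E
cat > a.py <<'E'
from h import *
np.set_printoptions(precision=3,suppress=True)
s=robot.get_state();print(s)
for n in ["top","side"]:
    p=robot.snapshot(n);save(p,n+"0");P=cloud(p);np.savez(n+"0.npz",P=P,im=p["image"])
    print(n,p["eye"],np.array(p["attitude"]).tolist(),p["k1"],p["camera_matrix"])
    for t in ["drive_a_mid","filter_a_mid","rack_mid","drawer_front","lens_prime_mid"]:
        for d in robot.search_frame(t,p):
            c,r=int(d["rect"][0]),int(d["rect"][1]);print(t,round(d["conf"],2),np.round(d["rect"]),P[min(r,419),min(c,559)])
a=cv2.imread("pics/top0.png");
E
python3 a.py
```

```text
pics
{'t': 0.0, 'qpos': array([-86.105,  14.861,  88.01 ,   0.001,  77.234, -11.619]), 'dq': array([ 0.024, -0.031, -0.037, -0.066, -0.051, -0.014]), 'joint_efforts': array([ -0.001, -44.603, -29.057,  -0.   ,   0.012,   0.   ]), 'position': array([ 0.147, -0.529,  0.23 ]), 'ee_rot': array([[ 0.964,  0.267, -0.   ],
       [ 0.267, -0.964,  0.002],
       [ 0.   , -0.002, -1.   ]]), 'wrist_force': array([0.52 , 0.219, 0.134]), 'moment': array([0.011, 0.062, 0.029]), 'grip_force': 0.0, 'opening': 0.9999427162146346}
top [ 0.465 -0.079  1.133] [[0.004688886039831824, 0.9958316460539045, -0.09108977475697645], [-0.9999803182832975, 0.005049078878018292, 0.0037242245526784242], [0.004168620124297051, 0.09107051948932093, 0.9958357209330285]] 0.02965974770433507 [[481.499   0.    284.569]
 [  0.    481.499 205.557]
 [  0.      0.      1.   ]]
drive_a_mid 0.82 [360. 264.  13.  51.] [ 0.437 -0.244  0.089]
drive_a_mid 0.2 [208. 206. 115.  72.] [0.559 0.086 0.09 ]
filter_a_mid 0.74 [298. 203.  28.  27.] [ 0.569 -0.11   0.082]
filter_a_mid 0.7 [235. 291.  38.  41.] [0.376 0.024 0.079]
filter_a
[... 542 characters left out ...]
 0.8462835105516897, 0.5327326473363088]] -0.11793789236651292 [[397.837   0.    280.337]
 [  0.    397.837 208.01 ]
 [  0.      0.      1.   ]]
drive_a_mid 0.59 [218. 255.  53.  17.] [ 0.433 -0.253  0.084]
drive_a_mid 0.16 [279. 172.  31.   9.] [0.569 0.121 0.095]
filter_a_mid 0.9 [227. 229.  39.  30.] [ 0.433 -0.098  0.046]
filter_a_mid 0.87 [223. 242.  37.  18.] [ 0.437 -0.207  0.084]
filter_a_mid 0.64 [280. 231.  29.  38.] [ 0.569 -0.116  0.048]
filter_a_mid 0.44 [221. 275.  52.  24.] [ 0.44  -0.3    0.068]
rack_mid 0.89 [218. 286.  63.  77.] [ 0.431 -0.298  0.036]
drawer_front 0.89 [278. 188.  67.  72.] [0.564 0.015 0.097]
lens_prime_mid 0.73 [206. 204.  29.  37.] [ 0.373 -0.015  0.067]
```

```bash
python3 -c "
import cv2
a=cv2.imread('pics/top0.png')[140:330,120:440];cv2.imwrite('pics/t1.png',cv2.resize(a,None,fx=2.5,fy=2.5,interpolation=2))
a=cv2.imread('pics/side0.png')[110:330,160:360];cv2.imwrite('pics/s1.png',cv2.resize(a,None,fx=2.7,fy=2.7,interpolation=2))"
```

```text
(no output)
```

View pics/t1.png

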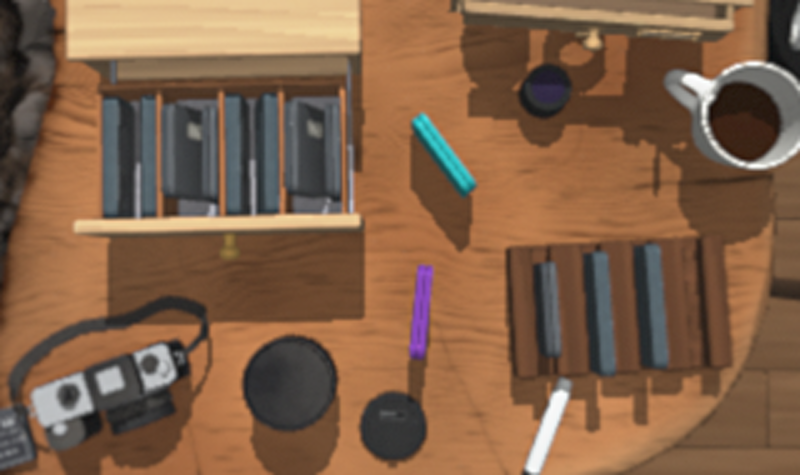

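View pics/s1.png

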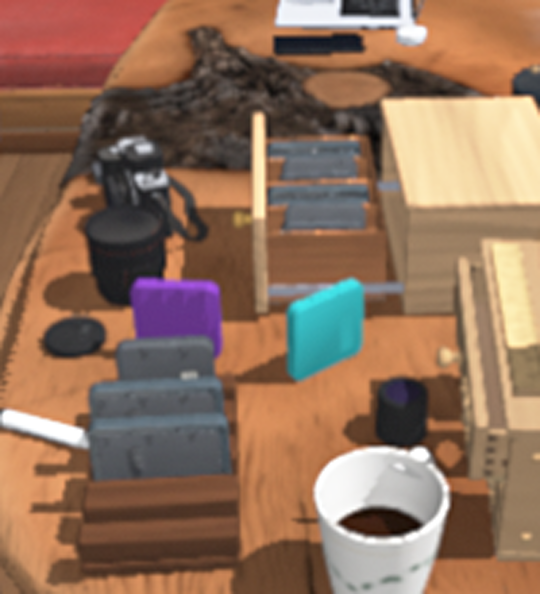

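The top crop shows the rack at (510–730, 240–375) with a filter case in the leftmost groove, drives in the middle two, and the right groove empty. In the drawer, the bays from the left hold drives, filters, drives, filters. The lens stands at (290, 383). The purple and turquoise cases lie outside and stay where they are.

```bash
cat > b.py <<'E'
from h import *
np.set_printoptions(precision=4,suppress=True)
for n in ["top","side"]:
    P=np.load(n+"0.npz")["P"].reshape(-1,3);P=P[~np.isnan(P[:,0])]
    m=(P[:,0]>.34)&(P[:,0]<.52)&(P[:,1]>-.38)&(P[:,1]<-.15)
    for lo,hi in [(.075,.12)]:
        Q=P[m&(P[:,2]>lo)&(P[:,2]<hi)]
        h=np.histogram(Q[:,1],np.arange(-.38,-.15,.005));print(n,[(round(b,3),int(c)) for c,b in zip(*h) if c])
        for a,b in [(-.225,-.18),(-.265,-.225),(-.32,-.265)]:
            R=Q[(Q[:,1]>a)&(Q[:,1]<b)]
            if len(R)>20:
                (cx,cy),wh,ang=cv2.minAreaRect((R[:,:2]*1000).astype(np.float32));print("piece",cx,cy,wh,ang,np.percentile(R[:,2],[5,50,95]),len(R))
    R=P[m&(P[:,2]>.036)&(P[:,2]<.046)];print("rack",cv2.minAreaRect((R[:,:2]*1000).astype(np.float32)),np.median(R[:,2]))
    d=(P[:,0]>.42)&(P[:,0]<.66)&(P[:,1]>-.08)&(P[:,1]<.25)
    R=P[d&(P[:,2]>.11)&(P[:,0]<.53)];print("front top",cv2.minAreaRect((R[:,:2]*1000).astype(np.float32)),np.median(R[:,2]))
    R=P[d&(P[:,2]>.128)];print("cab",R[:,:2].min(0),R[:,:2].max(0),np.median(R[:,2]))
p=robot.snapshot("wrist");save(p,"w0");s=robot.get_state()
R=s["ee_rot"];print(R.T@(np.array(p["eye"])-s["position"]),R.T@np.array(p["attitude"]),p["camera_matrix"],p["k1"])
E
python3 b.py
```

```text
top [(np.float64(-0.305), 13), (np.float64(-0.3), 87), (np.float64(-0.295), 121), (np.float64(-0.29), 110), (np.float64(-0.285), 12), (np.float64(-0.26), 13), (np.float64(-0.255), 83), (np.float64(-0.25), 129), (np.float64(-0.245), 100), (np.float64(-0.24), 9), (np.float64(-0.21), 53), (np.float64(-0.205), 76), (np.float64(-0.2), 113), (np.float64(-0.195), 21)]
piece 436.4576721191406 -201.46316528320312 (79.58230590820312, 13.139081001281738) 3.4084279537200928 [0.081  0.0967 0.1007] 263
piece 433.1448974609375 -248.21595764160156 (107.3932876586914, 13.394479751586914) 2.9349966049194336 [0.0786 0.0892 0.0922] 334
piece 440.0029296875 -293.3454895019531 (107.30364227294922, 13.625204086303711) 3.0245537757873535 [0.0797 0.0887 0.092 ] 343
rack ((437.9451599121094, -270.40814208984375), (119.4630355834961, 195.68032836914062), 3.2475063800811768) 0.04045248611187868
front top ((507.560791015625, 80.607666015625), (12.244153022766113, 236.6083984375), 1.6458415985107422) 0.122880782977975
cab [ 0.5009 -0.0387] [0.66   0.2064] 0.13525579650926395
side [(np.float64(-0.305), 99), (np.fl
[... 573 characters left out ...]
5859375 [0.0761 0.0865 0.0905] 434
piece 437.6068420410156 -293.1502685546875 (105.78983306884766, 16.49028778076172) 4.022096633911133 [0.0762 0.0866 0.0904] 460
rack ((435.2976379394531, -271.96771240234375), (119.57123565673828, 196.8558349609375), 2.977379083633423) 0.03939036381306693
front top ((503.9178771972656, 78.92402648925781), (10.630484580993652, 239.30917358398438), 1.5314483642578125) 0.1210741243761525
cab [ 0.6401 -0.0406] [0.66   0.2053] 0.13334475804899132
[ 0.083   0.0002 -0.1431] [[ 0.      0.9455  0.3255]
 [ 1.     -0.0001  0.0003]
 [ 0.0003  0.3255 -0.9455]] [[374.235    0.     273.6014]
 [  0.     374.235  220.3826]
 [  0.       0.       1.    ]] 0.011254164414383936
```

>>> servo_tool:
  series: "0 0 -1 0 0 0.72 -1; 0 0 -1 0 0 0.72 -1; .7 -1 -.5 0 0 0 -1; .7 -1 -.5 0 0 0 -1; .7 -1 0 0 0 0 -1; .7 -1 0 0 0 0 -1; .7 -1 0 0 0 0 -1; .7 -1 0 0 0 0 -1; .7 -1 0 0 0 0 -1; .7 -1 0 0 0 0 -1; .7 -1 0 0 0 0 -1; .7 -1 0 0 0 0 -1"

```text
t: 2.15
position: [0.2766, -0.3208, 0.291]
ee_rot: [[0.998, 0.055, -0.0], [0.055, -0.998, 0.0], [-0.0, -0.0, -1.0]]
wrist_force: [0.1, -0.3, 0.1]
opening: 1.0
grip_force: 0.0
```

>>> servo_tool:
  series: ".7 -1 0 0 0 0 -1; .7 -1 0 0 0 0 -1; .7 -1 0 0 0 0 -1; .7 -1 0 0 0 0 -1; .7 -1 0 0 0 0 -1; .7 -1 0 0 0 0 -1; .7 -1 0 0 0 0 -1; .7 -1 0 0 0 0 -1; .7 -1 0 0 0 0 -1; .7 -1 0 0 0 0 -1; .7 -1 0 0 0 0 -1; .7 -1 0 0 0 0 -1"

```text
t: 3.65
position: [0.4304, -0.072, 0.291]
ee_rot: [[0.998, 0.055, -0.0], [0.055, -0.998, 0.0], [-0.0, -0.0, -1.0]]
wrist_force: [0.1, -0.4, -0.6]
opening: 1.001
grip_force: 0.0
```

>>> servo_tool:
  series: ".7 -1 0 0 0 0 .06; .7 -1 0 0 0 0 .06; .7 -1 0 0 0 0 .06; .7 -1 0 0 0 0 .06; .7 -1 0 0 0 0 .06; .7 -1 0 0 0 0 .06; .7 -1 0 0 0 0 .06; 0 0 0 0 0 0 .06; 0 0 0 0 0 0 .06"

```text
t: 4.78
position: [0.52, 0.0715, 0.291]
ee_rot: [[0.998, 0.055, -0.001], [0.055, -0.998, -0.0], [-0.001, 0.0, -1.0]]
wrist_force: [0.1, -0.4, -0.1]
opening: 0.472
grip_force: 0.0
```

```bash
cat > c.py <<'E'
from h import *
np.set_printoptions(precision=4,suppress=True,linewidth=160)
p=robot.snapshot("wrist");save(p,"w1");P=cloud(p);np.savez("w1.npz",P=P)
Q=P.reshape(-1,3);Q=Q[~np.isnan(Q[:,0])]
d=(Q[:,0]>.45)&(Q[:,1]>-.08)&(Q[:,1]<.25)
R=Q[d&(Q[:,2]>.113)&(Q[:,2]<.13)&(Q[:,0]<.53)];fr=cv2.minAreaRect((R[:,:2]*1000).astype(np.float32));print("front",fr,np.median(R[:,2]))
# drawer coords: origin front centre
o=np.array(fr[0])/1000;a=np.radians(1.6);c,s=np.cos(a),np.sin(a)
L=(Q[:,:2]-o)@np.array([[c,-s],[s,c]])
# height profile over y at slices of x
for x0 in (.03,.05,.08,.10):
    m=d&(abs(L[:,0]-x0)<.004)&(abs(L[:,1])<.13)
    print("x",x0)
    print([(int(b*1000),round(float(np.median(Q[m&(abs(L[:,1]-b)<.0015),2]))*1000)) for b in np.arange(.124,-.125,-.003) if (m&(abs(L[:,1]-b)<.0015)).any()])
a=cv2.imread("pics/w1.png");cv2.imwrite("pics/w1b.png",cv2.resize(a,None,fx=1.4,fy=1.4))
for t in ["drive_0l_mid","filter_1l_mid"]:
    for q in robot.search_frame(t,p): print(t,round(q["conf"],2),np.round(q["rect"]))
E
python3 c.py
```

```text
front ((504.3529052734375, 81.94803619384766), (13.084216117858887, 238.477294921875), 1.7332160472869873) 0.1229869560963765
x 0.03
[(108, 94), (105, 97), (102, 95), (99, 95), (96, 94), (93, 95), (90, 67), (87, 20), (81, 44), (78, 53), (72, 78), (69, 93), (66, 95), (63, 94), (60, 93), (57, 93), (54, 96), (51, 97), (48, 99), (45, 100), (42, 101), (39, 100), (36, 343), (33, 344), (30, 73), (27, 57), (24, 44), (21, 336), (18, 342), (15, 359), (12, 363), (9, 363), (6, 364), (3, 368), (0, 97), (-2, 96), (-5, 95), (-8, 95), (-11, 94), (-14, 95), (-17, 21), (-20, 29), (-23, 369), (-26, 367), (-29, 364), (-32, 359), (-35, 349), (-38, 346), (-41, 343), (-44, 338), (-47, 93), (-50, 344), (-53, 348), (-56, 353), (-59, 356), (-62, 356), (-65, 359), (-68, 363), (-71, 364), (-74, 74), (-77, 63), (-80, 48), (-83, 39), (-86, 20), (-89, 65), (-92, 102), (-95, 102), (-98, 102), (-101, 102), (-104, 97), (-107, 96)]
x 0.05
[(105, 96), (102, 95), (99, 95), (96, 95), (93, 95), (90, 68), (87, 21), (81, 45), (78, 52), (72, 77), (69, 90), (66, 95), (63, 94), (60, 93), (57, 92), (54, 96), (51, 98), (48, 101)
[... 1451 characters left out ...]
, 95), (63, 94), (60, 93), (57, 92), (54, 96), (51, 97), (48, 100), (45, 100), (42, 102), (39, 100), (36, 91), (33, 79), (30, 68), (27, 56), (24, 44), (21, 34), (15, 99), (12, 100), (9, 99), (6, 100), (3, 96), (0, 96), (-2, 95), (-5, 94), (-8, 95), (-11, 95), (-14, 94), (-17, 20), (-20, 28), (-23, 40), (-26, 52), (-29, 63), (-32, 75), (-35, 87), (-38, 95), (-41, 94), (-44, 94), (-47, 93), (-50, 96), (-53, 97), (-56, 100), (-59, 100), (-62, 101), (-65, 101), (-68, 95), (-71, 81), (-74, 70), (-77, 59), (-80, 49), (-83, 38), (-86, 21), (-89, 63), (-92, 99), (-95, 99), (-98, 99), (-101, 100), (-104, 95), (-107, 96)]
drive_0l_mid 0.68 [164. 126.  33. 122.]
filter_1l_mid 0.81 [222. 127.  45.  94.]
```

View pics/w1b.png

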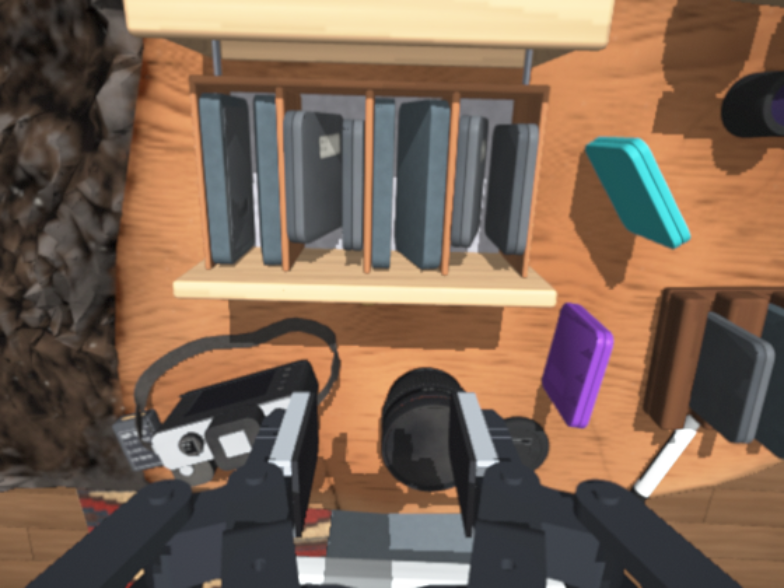

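Gaps, in drawer coordinates with y to the left of the front's centre:

| Bay | Gap at top (mm) | Upright neighbour |
|---|---|---|
| 0 | 70..92 | left |
| 1 | 16..37 | right |
| 2 | −37..−15.5 | left |
| 3 | −91..−67 | right |

Each gap is about 22 mm wide at the top, as the text says.

```bash
cat > d.py <<'E'
from h import *
np.set_printoptions(precision=4,suppress=True,linewidth=160)
Q=np.load("w1.npz")["P"].reshape(-1,3);Q=Q[~np.isnan(Q[:,0])]
o=np.array([.50435,.08195]);a=np.radians(1.7);c,s=np.cos(a),np.sin(a)
L=(Q[:,:2]-o)@np.array([[c,-s],[s,c]])
for n,y0,y1,z0,z1 in [("0l",.094,.103,.09,.1),("0r",.058,.067,.09,.1),("2l",-.012,0,.09,.1),("2r",-.046,-.039,.09,.1),("1l",.04,.048,.095,.106),("1r",.005,.014,.097,.106),("3l",-.066,-.058,.097,.106),("3r",-.102,-.093,.097,.106)]:
    m=(L[:,1]>y0)&(L[:,1]<y1)&(Q[:,2]>z0)&(Q[:,2]<z1)&(L[:,0]>.0)&(L[:,0]<.14)
    print(n,np.percentile(L[m,0],[0,1,99,100])*1000,np.median(Q[m,2]))
def w(x,y): return o+np.array([c*x-s*y,s*x+c*y])
for n,y in [("b0",.0835),("b1",.025),("b2",-.024),("b3",-.082)]:
    print(n,w(.0675,y))
E
python3 d.py
```

```text
0l [  5.3726   5.7979 124.2788 125.2374] 0.09448392881194145
0r [  5.1476   5.7608 123.846  124.7107] 0.09373284961640127
2l [  5.5497   5.8404 123.4171 124.3116] 0.09472774876537432
2r [  5.5196   5.8038 123.5407 124.4012] 0.09391673259812908
1l [  5.5877   5.8123 124.3343 125.1848] 0.10148237804000848
1r [  5.5815   5.8059 121.2944 123.7767] 0.10225373301700383
3l [  5.4724   5.7552 121.6212 124.797 ] 0.10162428153161165
3r [  5.7007   5.8427 121.838  124.1055] 0.10224721993678809
b0 [0.5693 0.1674]
b1 [0.5711 0.1089]
b2 [0.5725 0.06  ]
b3 [0.5743 0.002 ]
```

>>> servo_tool:
  series: "-.3 1 0 0 0 0 .06; -.3 1 0 0 0 0 .06; -.3 1 0 0 0 0 .06; -.3 1 0 0 0 0 .06; -.3 1 0 0 0 0 .06; -.3 1 0 0 0 0 .06; -.3 1 0 0 0 0 .06; -.3 1 0 0 0 0 .06; -.3 1 0 0 0 0 .06; -.3 1 0 0 0 0 .06; -.3 1 0 0 0 0 .06; -.3 1 0 0 0 0 .06"

```text
t: 6.42
position: [0.4613, -0.1733, 0.2915]
ee_rot: [[0.999, 0.054, 0.0], [0.054, -0.999, -0.0], [0.0, 0.0, -1.0]]
wrist_force: [0.2, -0.1, 0.2]
opening: 0.466
grip_force: 0.0
```

>>> servo_tool:
  series: "0 1 0 0 0 0 .06; 0 1 0 0 0 0 .06; 0 1 0 0 0 0 .06; 0 1 0 0 0 0 .06; 0 0 0 0 0 0 .06; 0 0 0 0 0 0 .06"

```text
t: 7.18
position: [0.4664, -0.2517, 0.2911]
ee_rot: [[0.999, 0.055, -0.0], [0.055, -0.999, 0.001], [-0.0, -0.001, -1.0]]
wrist_force: [-0.5, -0.0, 0.9]
opening: 0.47
grip_force: 0.0
```

```bash
cat > e.py <<'E'
# measure pieces in rack with wrist camera; print tool-frame offsets
from h import *
import sys
np.set_printoptions(precision=4,suppress=True,linewidth=160)
p=robot.snapshot(sys.argv[1] if len(sys.argv)>1 else "wrist");save(p,"rk%d"%p["shot"]);P=cloud(p);s=robot.get_state();T=np.array(s["position"]);R=np.array(s["ee_rot"]);print("TCP",T,"yaw",np.degrees(np.arctan2(R[1,0],R[0,0])),"open",s["opening"])
Q=P.reshape(-1,3);Q=Q[~np.isnan(Q[:,0])]
m=(Q[:,0]>.30)&(Q[:,0]<.56)&(Q[:,1]>-.45)&(Q[:,1]<-.14)
M=Q[m&(Q[:,2]>.036)&(Q[:,2]<.046)]
print("rack",cv2.minAreaRect((M[:,:2]*1000).astype(np.float32)),len(M))
g=(P[:,:,2]>.08)&(P[:,:,2]<.105)&(P[:,:,0]>.30)&(P[:,:,0]<.56)&(P[:,:,1]>-.45)&(P[:,:,1]<-.14)
n,l,st,_=cv2.connectedComponentsWithStats(g.astype(np.uint8))
for i in range(1,n):
    if st[i,4]<60: continue
    X=P[l==i];zt=np.percentile(X[:,2],95);X=X[X[:,2]>zt-.006]
    (cx,cy),wh,an=cv2.minAreaRect((X[:,:2]*1000).astype(np.float32))
    D=np.array([cx/1000,cy/1000,zt])-T
    print("top centre",cx,cy,"wh",wh,"ang",an,"z",zt,"n",len(X),"tool delta mm",R.T@D*1000)
E
python3 e.py; python3 e.py top
```

```text
TCP [ 0.4664 -0.2515  0.2912] yaw 3.1608032632008904 open 0.46800846229590953
rack ((434.9309387207031, -270.1402587890625), (119.70137786865234, 195.99880981445312), 3.4996414184570312) 11620
top centre 558.3040771484375 -379.8629455566406 wh (32.95193862915039, 3.3599724769592285) ang 89.97074127197266 z 0.09595210060635112 n 118 tool delta mm [ 84.7084 133.3919 195.1708]
top centre 437.09320068359375 -292.8130187988281 wh (106.08147430419922, 12.68438720703125) ang 3.4915482997894287 z 0.09109067282622166 n 1351 tool delta mm [-31.5176  39.7943 200.1107]
top centre 429.87530517578125 -247.39736938476562 wh (105.95654296875, 11.809414863586426) ang 3.108098030090332 z 0.09107116978988232 n 1279 tool delta mm [-36.2204  -5.9502 200.1616]
top centre 433.25714111328125 -200.9339599609375 wh (78.901123046875, 13.03321647644043) ang 3.4256656169891357 z 0.09884514670096695 n 1075 tool delta mm [-30.2828 -52.1617 192.4179]
TCP [ 0.4664 -0.2514  0.2914] yaw 3.1791259364039806 open 0.47156600508077773
rack ((438.0766906738281, -270.24713134765625), (119.53095245361328, 195.13858032226562), 3.4524738788604736) 1194
top centre 436.6054382324219 -201.56837463378906 wh (78.69388580322266, 12.688752174377441) ang 3.203531503677368 z 0.10028238641141791 n 203 tool delta mm [-27.0308 -51.301  191.088 ]
```

>>> servo_tool:
  series: "-.8 1 0 0 0 0 .06; -.78 1 .25 0 0 0 .06; 0 0 1 0 0 0 .06; 0 0 1 0 0 0 .06; 0 0 1 0 0 0 .06; 0 0 1 0 0 0 .06; 0 0 1 0 0 0 .06; 0 0 1 0 0 0 .06; 0 0 1 0 0 0 .06; 0 0 0.5 0 0 0 .06;0 0 0 0 0 0 .06"
  grip_force: 30

```text
t: 8.65
position: [0.4369, -0.2931, 0.136]
ee_rot: [[0.998, 0.055, -0.001], [0.055, -0.998, 0.001], [-0.001, -0.001, -1.0]]
wrist_force: [0.2, 0.0, -0.3]
opening: 0.474
grip_force: 0.0
```

>>> servo_tool:
  series: "0 0 .7 0 0 0 .06; 0 0 .7 0 0 0 .06; 0 0 .7 0 0 0 .06; 0 0 .7 0 0 0 .06; 0 0 .7 0 0 0 .06; 0 0 0 0 0 0 .06; 0 0 0 0 0 0 1; 0 0 0 0 0 0 1; 0 0 0 0 0 0 1; 0 0 0 0 0 0 1; 0 0 0 0 0 0 1; 0 0 0 0 0 0 1"
  grip_force: 30

```text
t: 10.15
position: [0.4374, -0.294, 0.0668]
ee_rot: [[0.998, 0.055, 0.001], [0.055, -0.998, -0.001], [0.001, 0.001, -1.0]]
wrist_force: [0.2, -0.5, 4.2]
opening: 0.139
grip_force: 32.9
```

>>> servo_tool:
  series: "0 0 -.3 0 0 0 1; 0 0 -.6 0 0 0 1; 0 0 -1 0 0 0 1; 0 0 -1 0 0 0 1; 0 0 -1 0 0 0 1; 0 0 -1 0 0 0 1; 0 0 -1 0 0 0 1; 0 0 -1 0 0 0 1; 0 0 -1 0 0 0 1; 0 0 0 0 0 0 1"

```text
t: 11.4
position: [0.4377, -0.2943, 0.2262]
ee_rot: [[0.998, 0.055, 0.003], [0.055, -0.998, -0.003], [0.002, 0.003, -1.0]]
wrist_force: [0.4, -0.4, -2.4]
opening: 0.14
grip_force: 32.2
```

>>> servo_tool:
  series: "0 -.5 0 0 0 .17 1; .4 -1 0 0 0 0 1; .4 -1 0 0 0 0 1; .4 -1 0 0 0 0 1; .4 -1 0 0 0 0 1; .4 -1 0 0 0 0 1; .4 -1 0 0 0 0 1; .4 -1 0 0 0 0 1; .4 -1 0 0 0 0 1; .4 -1 0 0 0 0 1; .4 -1 0 0 0 0 1; .4 -1 0 0 0 0 1"

```text
t: 12.9
position: [0.5175, -0.0603, 0.2232]
ee_rot: [[1.0, 0.029, -0.002], [0.029, -1.0, 0.001], [-0.002, -0.001, -1.0]]
wrist_force: [0.5, 0.2, -1.8]
opening: 0.139
grip_force: 32.1
```

>>> servo_tool:
  series: ".45 -1 0 0 0 0 1; .45 -1 0 0 0 0 1; .45 -1 0 0 0 0 1; .45 -1 0 0 0 0 1; .45 -1 0 0 0 0 1; .45 -1 0 0 0 0 1; 0 0 0 0 0 0 1; 0 0 0 0 0 0 1; 0 0 0 0 0 0 1"

```text
t: 14.02
position: [0.5681, 0.0595, 0.2241]
ee_rot: [[1.0, 0.028, -0.001], [0.028, -1.0, -0.0], [-0.001, 0.0, -1.0]]
wrist_force: [-1.0, -0.4, -1.5]
opening: 0.139
grip_force: 32.1
```

```bash
cat > f.py <<'E'
from h import *
p=robot.snapshot("wrist");n="in%d"%p["shot"];save(p,n);cv2.imwrite(f"pics/{n}.png",cv2.resize(cv2.imread(f"pics/{n}.png"),None,fx=1.4,fy=1.4));print(n,robot.get_state()["position"],robot.get_state()["wrist_force"])
E
python3 f.py
```

```text
in7 [0.56818156 0.05953032 0.22419341] [-0.15483665  0.49900376 -1.90336945]
```

View pics/in7.png

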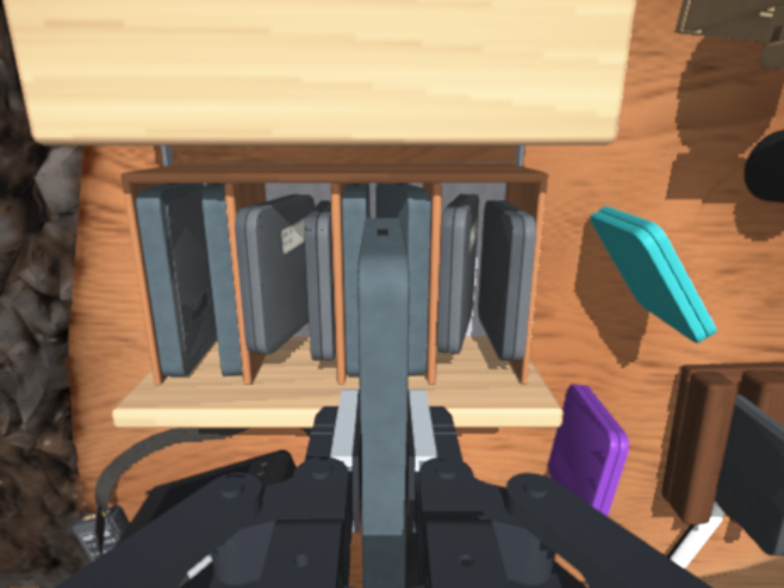

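>>> servo_tool:
  series: ".14 0 .6 0 0 0 1; 0 0 .8 0 0 0 1; 0 0 .8 0 0 0 1; 0 0 .8 0 0 0 1; 0 0 .6 0 0 0 1; 0 0 .5 0 0 0 1; 0 0 .5 0 0 0 1; 0 0 .5 0 0 0 1; 0 0 .3 0 0 0 1; 0 0 0 0 0 0 1; 0 0 0 0 0 0 1"

```text
t: 15.45
position: [0.5716, 0.0603, 0.1167]
ee_rot: [[1.0, 0.029, 0.001], [0.029, -1.0, -0.0], [0.001, 0.0, -1.0]]
wrist_force: [-0.5, 1.1, -1.5]
opening: 0.138
grip_force: 32.1
```

>>> servo_tool:
  series: "0 0 .2 0 0 0 1; 0 0 .2 0 0 0 1; 0 0 .15 0 0 0 1; 0 0 .1 0 0 0 1; 0 0 .1 0 0 0 1; 0 0 0 0 0 0 1; 0 0 0 0 0 0 1"

```text
t: 16.32
position: [0.571, 0.06, 0.1009]
ee_rot: [[1.0, 0.029, -0.001], [0.029, -1.0, -0.0], [-0.001, 0.0, -1.0]]
wrist_force: [-0.3, -0.8, -1.9]
opening: 0.139
grip_force: 32.1
```

>>> servo_tool:
  series: "0 0 .1 0 0 0 1; 0 0 0 0 0 0 .4; 0 0 0 0 0 0 .4; 0 0 0 0 0 0 .4; 0 0 0 0 0 0 .4; 0 0 -.6 0 0 0 .4; 0 0 -1 0 0 0 .4; 0 0 -1 0 0 0 1; 0 0 0 0 0 0 1; 0 0 0 0 0 0 1; 0 0 0 0 0 0 1"

```text
t: 17.7
position: [0.5706, 0.0604, 0.1504]
ee_rot: [[1.0, 0.029, -0.002], [0.029, -1.0, 0.0], [-0.002, -0.0, -1.0]]
wrist_force: [0.2, 1.1, 0.3]
opening: -0.0
grip_force: 0.0
```

```bash
python3 f.py; cat > g.py <<'E'
from h import *
import sys
np.set_printoptions(precision=4,suppress=True,linewidth=160)
y0=float(sys.argv[1]);p=robot.snapshot(sys.argv[2] if len(sys.argv)>2 else "wrist")
Q=cloud(p).reshape(-1,3);Q=Q[~np.isnan(Q[:,0])]
R=Q[(Q[:,2]>.115)&(Q[:,2]<.13)&(Q[:,0]>.35)&(Q[:,0]<.53)&(abs(Q[:,1]-.08)<.13)]
if len(R)>50: print("front",cv2.minAreaRect((R[:,:2]*1000).astype(np.float32)))
o=np.array([.50435,.08195]);a=np.radians(1.7);c,s=np.cos(a),np.sin(a)
L=(Q[:,:2]-o)@np.array([[c,-s],[s,c]])
for x0 in (.03,.06,.09,.11):
    m=(abs(L[:,0]-x0)<.005)&(Q[:,2]<.16)
    print(x0,[(round(b*1000),round(float(np.median(Q[k,2]))*1000)) for b in np.arange(y0+.03,y0-.031,-.003) if (k:=m&(abs(L[:,1]-b)<.0015)).any()])
E
python3 g.py -.026
```

```text
in8 [0.57069981 0.06040412 0.15039341] [-0.31157124  0.31624223 -0.05083087]
front ((505.4981994628906, 81.95404052734375), (13.000917434692383, 239.6254119873047), 1.6672416925430298)
0.03 [(4, 101), (1, 96), (-2, 96), (-5, 94), (-47, 20), (-50, 74), (-53, 96), (-56, 99)]
0.06 [(4, 102), (1, 96), (-2, 96), (-5, 95), (-8, 94), (-11, 94), (-14, 94), (-17, 94), (-20, 94), (-23, 95), (-26, 94), (-29, 94), (-32, 94), (-35, 94), (-38, 95), (-41, 94), (-47, 21), (-50, 72), (-53, 97), (-56, 100)]
0.09 [(4, 102), (1, 96), (-2, 96), (-5, 95), (-8, 95), (-11, 94), (-14, 94), (-17, 95), (-20, 95), (-23, 95), (-26, 95), (-29, 94), (-32, 95), (-35, 95), (-38, 94), (-41, 94), (-47, 21), (-50, 73), (-53, 97), (-56, 100)]
0.11 [(1, 96), (-2, 95), (-5, 94), (-8, 93), (-11, 94), (-14, 93), (-17, 94), (-20, 94), (-23, 94), (-26, 94), (-29, 93), (-32, 93), (-35, 94), (-38, 93), (-41, 93), (-44, 21), (-47, 20), (-50, 78), (-53, 96), (-56, 94)]
```

The drive dropped fully in: all three tops in bay 2 read 94–95 mm across the bay. Next is the second drive.

>>> servo_tool:
  series: "0 0 -1 0 0 -.17 .06; 0 0.2 -1 0 0 0 .06; -.4 1 -1 0 0 0 .06; -.4 1 -1 0 0 0 .06; -.4 1 -1 0 0 0 .06; -.4 1 -1 0 0 0 .06; -.4 1 0 0 0 0 .06; -.4 1 0 0 0 0 .06; -.4 1 0 0 0 0 .06; -.4 1 0 0 0 0 .06; -.4 1 0 0 0 0 .06; -.4 1 0 0 0 0 .06"

```text
t: 19.3
position: [0.5022, -0.1483, 0.2708]
ee_rot: [[0.998, 0.055, -0.001], [0.055, -0.998, 0.0], [-0.001, -0.0, -1.0]]
wrist_force: [0.2, -0.9, -0.1]
opening: 0.472
grip_force: 0.0
```

>>> servo_tool:
  series: "-.5 1 0 0 0 0 .06; -.5 1 0 0 0 0 .06; -.5 1 0 0 0 0 .06; -.5 1 0 0 0 0 .06; 0 1 0 0 0 0 .06; 0 0 0 0 0 0 .06; 0 0 0 0 0 0 .06"

```text
t: 20.18
position: [0.4683, -0.2493, 0.271]
ee_rot: [[0.998, 0.055, -0.0], [0.055, -0.998, 0.001], [-0.0, -0.001, -1.0]]
wrist_force: [0.2, -0.2, 0.2]
opening: 0.472
grip_force: 0.0
```

```bash
python3 e.py
```

```text
TCP [ 0.4683 -0.2491  0.2711] yaw 3.1657236448606985 open 0.4699535074827713
rack ((435.0563049316406, -270.1740417480469), (119.46733093261719, 196.03738403320312), 3.4440360069274902) 12970
top centre 558.6612548828125 -380.4957275390625 wh (3.040060520172119, 32.078712463378906) ang 2.9311628341674805 z 0.0960127057826414 n 127 tool delta mm [ 82.9626 136.2977 175.0115]
top centre 430.24444580078125 -247.59268188476562 wh (106.37530517578125, 12.473461151123047) ang 3.336038827896118 z 0.09109510974084797 n 1460 tool delta mm [-37.918   -3.4908 180.0426]
top centre 433.6069641113281 -201.0625 wh (78.43244171142578, 12.774454116821289) ang 3.3030734062194824 z 0.09890148317886494 n 1177 tool delta mm [-31.9922 -49.7696 172.2666]
```

>>> servo_tool:
  series: "-.95 -.18 0 0 0 0 .06; -.95 0 .5 0 0 0 .06; 0 0 1 0 0 0 .06; 0 0 1 0 0 0 .06; 0 0 1 0 0 0 .06; 0 0 1 0 0 0 .06; 0 0 1 0 0 0 .06; 0 0 1 0 0 0 .06; 0 0 .2 0 0 0 .06; 0 0 0 0 0 0 .06; 0 0 0 0 0 0 .06"

```text
t: 21.6
position: [0.4305, -0.2485, 0.1382]
ee_rot: [[0.998, 0.055, 0.001], [0.055, -0.998, -0.001], [0.001, 0.001, -1.0]]
wrist_force: [0.3, -0.5, -0.3]
opening: 0.467
grip_force: 0.0
```

>>> servo_tool:
  series: "0 -.05 .7 0 0 0 .06; 0 0 .7 0 0 0 .06; 0 0 .7 0 0 0 .06; 0 0 .7 0 0 0 .06; 0 0 .8 0 0 0 .06; 0 0 0 0 0 0 .06; 0 0 0 0 0 0 1; 0 0 0 0 0 0 1; 0 0 0 0 0 0 1; 0 0 0 0 0 0 1; 0 0 0 0 0 0 1; 0 0 0 0 0 0 1"
  grip_force: 30

```text
t: 23.1
position: [0.4303, -0.2476, 0.0658]
ee_rot: [[0.999, 0.055, 0.001], [0.055, -0.999, -0.001], [0.001, 0.001, -1.0]]
wrist_force: [0.6, 0.2, 4.2]
opening: 0.144
grip_force: 32.0
```

>>> servo_tool:
  series: "0 0 -.3 0 0 0 1; 0 0 -.6 0 0 0 1; 0 0 -1 0 0 0 1; 0 0 -1 0 0 0 1; 0 0 -1 0 0 0 1; 0 0 -1 0 0 0 1; 0 0 -1 0 0 0 1; 0 0 -1 0 0 0 1; 0 0 -1 0 0 0 1; 0 0 0 0 0 0 1"

```text
t: 24.35
position: [0.4305, -0.2478, 0.2251]
ee_rot: [[0.998, 0.055, 0.003], [0.055, -0.998, -0.002], [0.003, 0.003, -1.0]]
wrist_force: [-1.0, -0.3, -1.5]
opening: 0.138
grip_force: 31.4
```

>>> servo_tool:
  series: "0 -.5 0 0 0 .17 1; .37 -1 0 0 0 0 1; .37 -1 0 0 0 0 1; .37 -1 0 0 0 0 1; .37 -1 0 0 0 0 1; .37 -1 0 0 0 0 1; .37 -1 0 0 0 0 1; .37 -1 0 0 0 0 1; .37 -1 0 0 0 0 1; .37 -1 0 0 0 0 1; .37 -1 0 0 0 0 1; .37 -1 0 0 0 0 1"

```text
t: 25.85
position: [0.5037, -0.0141, 0.2222]
ee_rot: [[1.0, 0.029, -0.002], [0.029, -1.0, 0.0], [-0.002, -0.001, -1.0]]
wrist_force: [0.2, 0.6, -2.1]
opening: 0.14
grip_force: 31.3
```

>>> servo_tool:
  series: ".4 -1 0 0 0 0 1; .4 -1 0 0 0 0 1; .4 -1 0 0 0 0 1; .4 -1 0 0 0 0 1; .4 -1 0 0 0 0 1; .4 -1 0 0 0 0 1; .4 -1 0 0 0 0 1; .4 -1 0 0 0 0 1; .4 -1 0 0 0 0 1; 0 0 0 0 0 0 1; 0 0 0 0 0 0 1"

```text
t: 27.22
position: [0.5708, 0.167, 0.2231]
ee_rot: [[1.0, 0.03, -0.001], [0.03, -1.0, -0.001], [-0.001, 0.0, -1.0]]
wrist_force: [-0.3, -0.0, -2.5]
opening: 0.135
grip_force: 31.3
```

```bash
python3 g.py .081
```

```text
front ((506.3947448730469, 45.011451721191406), (12.655969619750977, 165.79527282714844), 1.6752798557281494)
0.03 [(108, 96), (105, 96), (102, 94), (99, 95), (96, 94), (69, 95), (66, 95), (63, 94), (60, 93), (57, 93), (54, 96), (51, 98)]
0.06 [(108, 97), (105, 96), (102, 94), (99, 95), (69, 95), (66, 95), (63, 94), (60, 93), (57, 93), (54, 96), (51, 99)]
0.09 [(108, 96), (105, 96), (102, 94), (99, 94), (96, 95), (72, 87), (69, 94), (66, 94), (63, 94), (60, 93), (57, 93), (54, 97), (51, 100)]
0.11 [(108, 96), (105, 96), (102, 93), (99, 93), (96, 93), (93, 94), (90, 58), (87, 21), (84, 35), (81, 47), (78, 59), (75, 71), (72, 82), (69, 92), (66, 93), (63, 92), (60, 92), (57, 90), (54, 97), (51, 96)]
```

>>> servo_tool:
  series: "-.07 0 .6 0 0 0 1; 0 0 .8 0 0 0 1; 0 0 .8 0 0 0 1; 0 0 .8 0 0 0 1; 0 0 .6 0 0 0 1; 0 0 .5 0 0 0 1; 0 0 .5 0 0 0 1; 0 0 .5 0 0 0 1; 0 0 .3 0 0 0 1; 0 0 0 0 0 0 1; 0 0 0 0 0 0 1"

```text
t: 28.65
position: [0.5804, 0.1678, 0.1274]
ee_rot: [[0.999, 0.029, 0.029], [0.029, -1.0, 0.002], [0.029, -0.002, -1.0]]
wrist_force: [0.1, 0.1, 45.3]
opening: 0.138
grip_force: 41.8
```

>>> servo_tool:
  series: "0 0 .2 0 0 0 1; 0 0 .2 0 0 0 1; 0 0 .15 0 0 0 1; 0 0 .1 0 0 0 1; 0 0 .1 0 0 0 1; 0 0 0 0 0 0 1; 0 0 0 0 0 0 1"

```text
t: 29.52
position: [0.582, 0.168, 0.1187]
ee_rot: [[0.999, 0.03, 0.035], [0.029, -1.0, 0.003], [0.035, -0.002, -0.999]]
wrist_force: [-10.5, -2.5, 81.0]
opening: 0.138
grip_force: 59.0
```

Hit resistance, and I should not have queued the second descent. Backing off to look.

>>> servo_tool:
  series: "0 0 -1 0 0 0 1; 0 0 -1 0 0 0 1; 0 0 -1 0 0 0 1; 0 0 -1 0 0 0 1; 0 0 -1 0 0 0 1; 0 0 -.5 0 0 0 1; 0 0 0 0 0 0 1; 0 0 0 0 0 0 1"

```text
t: 30.52
position: [0.5691, 0.167, 0.2093]
ee_rot: [[1.0, 0.029, -0.002], [0.029, -1.0, -0.0], [-0.002, 0.0, -1.0]]
wrist_force: [-0.5, 0.0, -2.0]
opening: 0.136
grip_force: 46.7
```

```bash
python3 f.py;python3 g.py .081; python3 g.py .081 top; python3 g.py -.026
```

```text
in12 [0.56902017 0.1669808  0.20920132] [-0.40217686  0.02424005 -1.46790708]
front ((519.380859375, 83.33720397949219), (13.01548957824707, 237.6831817626953), 1.8293029069900513)
0.03 [(108, 95), (105, 96), (102, 94), (99, 94), (66, 94), (63, 93), (60, 93), (57, 92), (54, 96), (51, 96)]
0.06 [(108, 96), (105, 96), (102, 94), (99, 95), (66, 94), (63, 94), (60, 93), (57, 92), (54, 96), (51, 100)]
0.09 [(108, 96), (105, 96), (102, 94), (99, 94), (96, 94), (69, 94), (66, 94), (63, 94), (60, 93), (57, 93), (54, 96), (51, 100)]
0.11 [(108, 96), (105, 96), (102, 94), (99, 95), (96, 95), (93, 94), (90, 20), (87, 22), (84, 34), (81, 41), (72, 86), (69, 92), (66, 95), (63, 94), (60, 93), (57, 93), (54, 96), (51, 100)]
front ((522.0986328125, 81.36479949951172), (12.090896606445312, 237.71621704101562), 1.6549252271652222)
0.03 [(105, 95), (102, 93), (99, 90), (96, 92), (93, 94), (90, 81), (87, 64), (75, 61), (66, 94), (63, 94), (60, 93), (57, 91), (54, 97), (51, 69)]
0.06 [(93, 93), (90, 80), (87, 54), (75, 65), (66, 95), (63, 94), (60, 93), (57, 92), (54, 95), (51, 100)]
0.09 [(90, 25), (87
[... 380 characters left out ...]
94), (-32, 94), (-35, 94), (-38, 94), (-47, 84), (-50, 87), (-53, 96)]
0.06 [(4, 102), (1, 96), (-2, 95), (-5, 94), (-8, 94), (-11, 94), (-14, 94), (-17, 94), (-20, 95), (-23, 94), (-26, 94), (-29, 94), (-32, 94), (-35, 94), (-38, 94), (-41, 93), (-50, 87), (-53, 97), (-56, 100)]
0.09 [(4, 102), (1, 96), (-2, 95), (-5, 95), (-8, 95), (-11, 94), (-14, 94), (-17, 94), (-20, 95), (-23, 94), (-26, 94), (-29, 94), (-32, 94), (-35, 94), (-38, 94), (-41, 94), (-50, 88), (-53, 97), (-56, 100)]
0.11 [(4, 101), (1, 96), (-2, 95), (-5, 94), (-8, 94), (-11, 95), (-14, 94), (-17, 94), (-20, 94), (-23, 95), (-26, 94), (-29, 94), (-32, 95), (-35, 95), (-38, 94), (-41, 94), (-50, 88), (-53, 97), (-56, 100)]
```

View pics/in12.png

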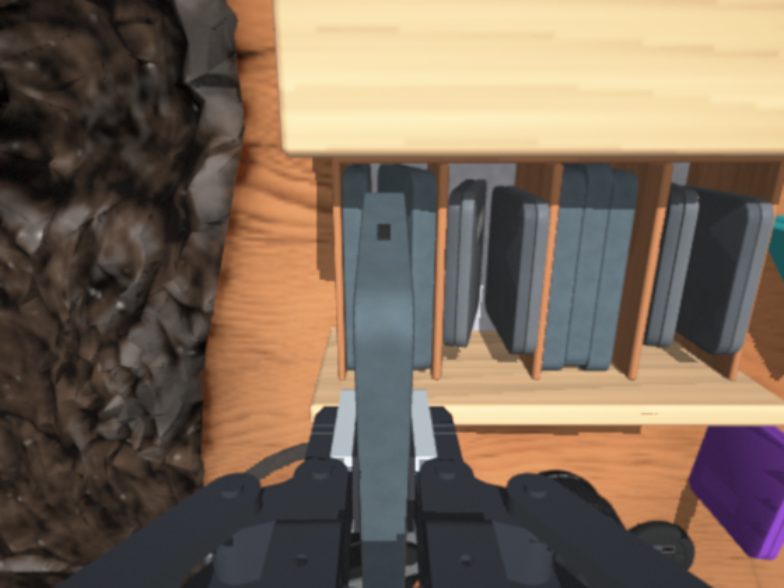

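```bash
cat > k.py <<'E'
from h import *
np.set_printoptions(precision=4,suppress=True,linewidth=160)
s=robot.get_state();T=np.array(s["position"]);R=np.array(s["ee_rot"])
p=robot.snapshot("wrist");P=cloud(p);Q=P.reshape(-1,3);Q=Q[~np.isnan(Q[:,0])]
t=(Q-T)@R  # tool coords
m=(abs(t[:,1])<.012)&(abs(t[:,0])<.08)&(t[:,2]>-.05)&(t[:,2]<.07)
for x in np.arange(-.07,.075,.005):
    k=m&(abs(t[:,0]-x)<.0025)
    if k.sum()>3: print(round(x*1000),"y",t[k,1].min()*1000,t[k,1].max()*1000,"depth z",np.percentile(t[k,2],[2,50,98])*1000,k.sum())
w=(Q[:,1]>.19)&(Q[:,0]<.75);print("wood zmax",Q[w,2].max())
q=robot.snapshot("top");A=cloud(q).reshape(-1,3);A=A[~np.isnan(A[:,0])]
for y in (.22,.24,.26,.28): 
    k=(abs(A[:,1]-y)<.01)&(A[:,0]>.42)&(A[:,0]<.7);print(y,[ (round(x,2),round(float(A[kk,2].max()),3)) for x in np.arange(.44,.7,.04) if (kk:=k&(abs(A[:,0]-x)<.02)).any()])
p=robot.snapshot("side");save(p,"sd");a=cv2.imread("pics/sd.png")[60:330,160:400];cv2.imwrite("pics/sd.png",cv2.resize(a,None,fx=2.2,fy=2.2,interpolation=2))
E
python3 k.py
```

```text
-45 y -5.554197197362581 6.29339682680491 depth z [-25.5231 -24.8301 -24.2943] 45
-40 y -5.893257834919971 6.253829064714292 depth z [-26.598  -25.7382 -24.7765] 223
-35 y -5.822119295585427 6.568973951676162 depth z [-27.7579 -26.7812 -25.6337] 230
-30 y -5.714265679701696 6.46392978930279 depth z [-29.1321 -28.1185 -27.0353] 248
-25 y -5.562512075037196 6.361588919868986 depth z [-30.279  -29.2892 -28.2507] 256
-20 y -5.875423837046927 6.649853241298073 depth z [-31.5497 -30.4614 -29.1114] 283
-15 y -7.483521699857994 8.234096244427604 depth z [-32.7165 -31.5713 -30.5895] 298
-10 y -8.39087689835426 9.181062239180127 depth z [-49.4909 -33.3089 -31.8048] 503
-5 y -8.33353871946367 9.123992992794943 depth z [-48.3868 -34.8636 -33.089 ] 607
0 y -7.960256148069933 8.769866219195036 depth z [-47.7348 -35.9098 -34.0978] 612
5 y -8.071207289548132 9.237409600552548 depth z [-46.9548 -36.8243 -35.4609] 641
10 y -11.9989667533606 11.996897980959234 depth z [-49.2754 -36.1467  -6.0126] 2338
15 y -11.997692940622375 11.930185693764189 depth z [-45.4508 -38.7365 -37.5063] 441
20 y -5.864877944
[... 572 characters left out ...]
5.770357350388498 6.696195840918064 depth z [-35.1104 -25.1832 -13.4224] 1142
60 y -5.723193406751001 6.703877320797425 depth z [-14.3143  -3.8444   8.1441] 759
65 y -5.705417241427436 6.7150995554686865 depth z [ 7.4594 12.5441 17.8209] 240
wood zmax 0.2861238626703165
0.22 [(np.float64(0.44), 0.006), (np.float64(0.48), 0.634), (np.float64(0.52), 0.629), (np.float64(0.56), 0.619), (np.float64(0.6), 0.611)]
0.24 [(np.float64(0.44), 0.006), (np.float64(0.48), 0.007), (np.float64(0.52), 0.006), (np.float64(0.56), 0.006), (np.float64(0.68), 0.004)]
0.26 [(np.float64(0.44), 0.004), (np.float64(0.48), 0.007), (np.float64(0.52), 0.006), (np.float64(0.56), 0.004), (np.float64(0.68), 0.006)]
0.28 []
```

View pics/sd.png

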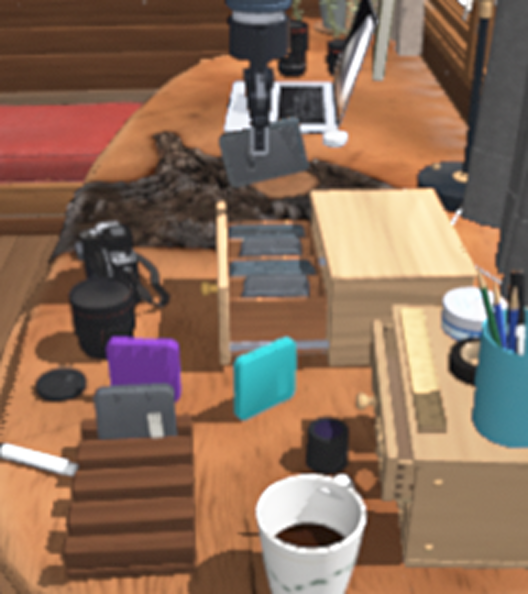

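The side view shows the drive pitched about 12.5° in the fingers, with its far end up. It caught the drawer's back wall because I had put the bay centre about 3 mm too deep. I'll tilt the tool so the drive is level, then re-measure.

>>> servo_tool:
  series: "0 0 -1 0 0 0 1; 0 0 -.5 0 -.5 0 1; 0 0 0 0 -.5 0 1; 0 0 0 0 -.45 0 1; 0 0 0 0 0 0 1; 0 0 0 0 0 0 1"
  grip_force: 60

```text
t: 31.62
position: [0.5695, 0.1671, 0.2401]
ee_rot: [[0.976, 0.029, -0.215], [0.029, -1.0, -0.006], [-0.215, 0.0, -0.977]]
wrist_force: [0.7, -0.0, -1.7]
opening: 0.138
grip_force: 60.8
```

```bash
cat > k2.py <<'E'
from h import *
np.set_printoptions(precision=4,suppress=True,linewidth=160)
s=robot.get_state();T=np.array(s["position"]);R=np.array(s["ee_rot"]);print(T,s["wrist_force"])
p=robot.snapshot("wrist");P=cloud(p);Q=P.reshape(-1,3);Q=Q[~np.isnan(Q[:,0])]
a=np.radians(1.7);u=np.array([np.cos(a),np.sin(a)]);v=np.array([-u[1],u[0]])
X=(Q[:,:2]-T[:2])@u;Y=(Q[:,:2]-T[:2])@v;Z=Q[:,2]-T[2]
for x in np.arange(-.07,.075,.01):
    k=(abs(X-x)<.002)&(abs(Y)<.005)&(abs(Z-.015)<.06)
    if k.sum()>3: print(round(x*1000),"z",np.percentile(Z[k],[2,50,98])*1000,k.sum())
k=(abs(Y)<.005)&(Z>.0)&(Z<.02)&(X>.02)&(X<.09);print("end x",np.percentile(X[k],[5,50,95]))
for z in (-.03,-.015,0,.015):
    k=(abs(Y)<.02)&(abs(Z-z)<.004)&(X>.035)&(X<.08)
    if k.sum()>3: print("end face z",z,"x",np.median(X[k]),"y",np.percentile(Y[k],[1,99]))
R=Q[(Q[:,2]>.115)&(Q[:,2]<.13)&(Q[:,0]>.35)&(Q[:,0]<.56)&(abs(Q[:,1]-.08)<.13)]
print("front",cv2.minAreaRect((R[:,:2]*1000).astype(np.float32)))
E
python3 k2.py
```

```text
[0.5695 0.1671 0.2401] [ 0.7289 -0.0383 -1.7025]
-30 z [32.8065 33.5125 34.3019] 149
-20 z [32.9299 33.6918 34.3596] 162
-10 z [33.0934 33.8818 34.7715] 186
0 z [33.2041 33.9481 34.7152] 212
10 z [33.3382 34.2125 35.0127] 239
20 z [33.4111 34.3509 35.4152] 254
30 z [33.4843 34.3926 35.278 ] 287
40 z [33.7452 34.5997 35.4986] 342
50 z [33.3628 34.5405 35.6522] 428
60 z [-28.9585   7.7716  28.7581] 2131
end x [0.0583 0.0588 0.0593]
end face z -0.03 x 0.05919209870059411 y [-0.0064  0.0055]
end face z -0.015 x 0.05909727076364562 y [-0.0065  0.0055]
end face z 0 x 0.058954371459384924 y [-0.0065  0.0055]
end face z 0.015 x 0.05871203411528153 y [-0.0066  0.0055]
front ((519.6068115234375, 82.39646911621094), (13.08812141418457, 240.0059356689453), 1.6916015148162842)
```

>>> servo_tool:
  series: ".27 -.03 -.06 0 0 0 1; .194 0 .88 0 0 0 1; .194 0 .88 0 0 0 1; .194 0 .88 0 0 0 1; .194 0 .88 0 0 0 1; .194 0 .88 0 0 0 1; 0 0 0 0 0 0 1; 0 0 0 0 0 0 1"

```text
t: 32.67
position: [0.5754, 0.1678, 0.1505]
ee_rot: [[0.976, 0.029, -0.215], [0.029, -1.0, -0.006], [-0.215, -0.0, -0.977]]
wrist_force: [0.1, -0.4, -1.6]
opening: 0.137
grip_force: 60.8
```

```bash
python3 k2.py | tail -6; python3 f.py
```

```text
end x [0.0583 0.0588 0.0593]
end face z -0.03 x 0.05923664298830937 y [-0.0064  0.0056]
end face z -0.015 x 0.07327222776585181 y [-0.0196  0.0196]
end face z 0 x 0.058977261608094265 y [-0.0065  0.0054]
end face z 0.015 x 0.05873379675759395 y [-0.0066  0.0056]
front ((518.7678833007812, 100.70094299316406), (14.213286399841309, 202.9040069580078), 1.9336180686950684)
in21 [0.57566068 0.16786317 0.15108735] [ 0.72241131  0.38563063 -1.64696791]
```

View pics/in21.png

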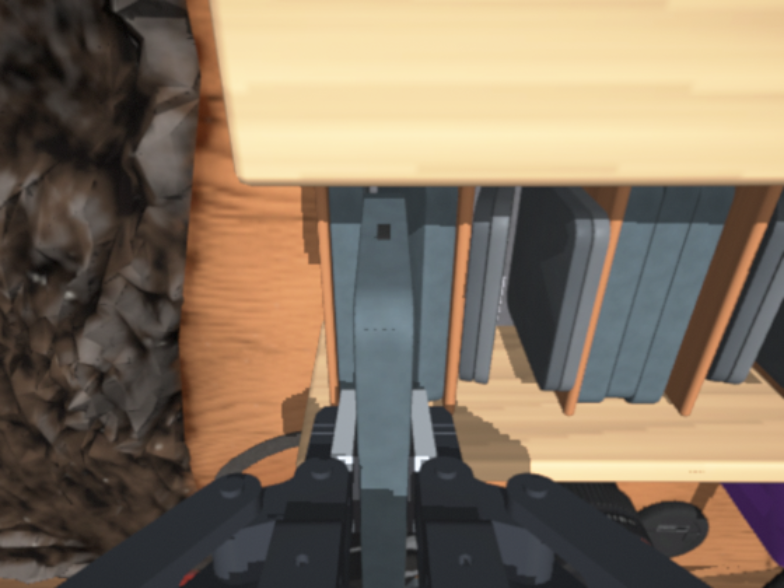

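>>> servo_tool:
  series: ".05 0 .24 0 0 0 1; .05 0 .24 0 0 0 1; .05 0 .24 0 0 0 1; .05 0 .24 0 0 0 1; .05 0 .24 0 0 0 1; 0 0 0 0 0 0 1"

```text
t: 33.52
position: [0.5744, 0.1677, 0.1251]
ee_rot: [[0.976, 0.029, -0.217], [0.029, -1.0, -0.006], [-0.217, 0.0, -0.976]]
wrist_force: [0.3, 0.1, -1.3]
opening: 0.137
grip_force: 60.8
```

Clear of the neighbours, with the bottom now below their tops. Continuing.

>>> servo_tool:
  series: ".05 0 .2 0 0 0 1; .05 0 .2 0 0 0 1; .05 0 .2 0 0 0 1; .05 0 .2 0 0 0 1; .03 0 .2 0 0 0 1; 0 0 0 0 0 0 1"

```text
t: 34.28
position: [0.5746, 0.1678, 0.1047]
ee_rot: [[0.976, 0.029, -0.217], [0.029, -1.0, -0.006], [-0.217, 0.0, -0.976]]
wrist_force: [0.2, 0.9, -1.5]
opening: 0.138
grip_force: 60.8
```

>>> servo_tool:
  series: ".03 0 .17 0 0 0 1; 0 0 0 0 0 0 .4; 0 0 0 0 0 0 .4; 0 0 0 0 0 0 .4; 0 0 0 0 0 0 .4; -.1 0 -.5 0 0 0 .4; -.2 0 -.88 0 0 0 .4; -.2 0 -.88 0 0 0 1; -.2 0 -.88 0 0 0 1; 0 0 0 0 .5 0 1;  0 0 0 0 .5 0 1;  0 0 0 0 .45 0 1"
  grip_force: 30

```text
t: 35.78
position: [0.5749, 0.1678, 0.1675]
ee_rot: [[1.0, 0.029, 0.004], [0.029, -1.0, 0.0], [0.004, -0.0, -1.0]]
wrist_force: [-0.1, 0.4, -0.9]
opening: 0.002
grip_force: 0.0
```

```bash
sed -i 's/o=np.array(\[.50435,.08195\])/o=np.array([.5195,.0820])/' g.py; python3 g.py .081; python3 g.py -.08 ; python3 f.py
```

```text
front ((519.248291015625, 97.61103057861328), (13.35979175567627, 209.1653594970703), 1.6719039678573608)
0.03 [(108, 96), (105, 96), (102, 94), (99, 94), (96, 94), (93, 95), (75, 70), (72, 82), (69, 94), (66, 94), (63, 94), (60, 93), (57, 93), (54, 96), (51, 99)]
0.06 [(108, 96), (105, 96), (102, 94), (99, 94), (96, 94), (93, 95), (90, 129), (87, 129), (84, 129), (81, 129), (78, 128), (75, 72), (72, 83), (69, 94), (66, 94), (63, 94), (60, 93), (57, 93), (54, 96), (51, 100)]
0.09 [(108, 96), (105, 96), (102, 94), (99, 94), (96, 94), (93, 95), (90, 129), (87, 129), (84, 129), (81, 129), (78, 128), (75, 71), (72, 83), (69, 94), (66, 94), (63, 94), (60, 93), (57, 94), (54, 96), (51, 100)]
0.11 [(108, 96), (105, 96), (102, 93), (99, 93), (96, 93), (93, 93), (90, 128), (87, 128), (84, 128), (81, 128), (78, 127), (75, 72), (72, 83), (69, 92), (66, 93), (63, 92), (60, 92), (57, 91), (54, 96), (51, 95)]
front ((519.6868896484375, 98.1115951538086), (12.699749946594238, 208.14881896972656), 1.42576265335083)
0.03 [(-50, 89), (-53, 96), (-56, 99), (-59, 100), (-62, 101), (-65, 101), (-89, 86), (-92, 98), (-95, 101)]
0.06 [(-50, 89), (-53, 97), (-56, 100), (-59, 101), (-62, 102), (-65, 102), (-89, 83), (-92, 82)]
0.09 [(-50, 89), (-53, 98), (-56, 100), (-59, 101), (-62, 102), (-65, 102), (-89, 78), (-92, 77)]
0.11 [(-50, 85), (-53, 96), (-56, 93), (-59, 93), (-62, 93), (-65, 93), (-68, 81), (-71, 73), (-74, 67), (-101, 25), (-104, 43)]
in24 [0.57423113 0.16790602 0.16752412] [-0.46540236 -0.25421644 -0.64100047]
```

>>> servo_tool:
  series: ".28 0 .5 0 0 0 1; 0 0 .5 0 0 0 1; 0 0 .5 0 0 0 1; 0 0 .3 0 0 0 1; 0 0 0 0 0 0 1; 0 0 0.1 0 0 0 1; 0 0 0.1 0 0 0 1; 0 0 0 0 0 0 1"

```text
t: 36.92
position: [0.5806, 0.168, 0.1265]
ee_rot: [[1.0, 0.029, 0.001], [0.029, -1.0, 0.0], [0.001, -0.0, -1.0]]
wrist_force: [-0.1, -0.0, 1.9]
opening: 0.002
grip_force: 0.8
```

>>> servo_tool:
  series: "0 0 .1 0 0 0 1; 0 0 .1 0 0 0 1; 0 0 .1 0 0 0 1; 0 0 .1 0 0 0 1; 0 0 .1 0 0 0 1; 0 0 .1 0 0 0 1; 0 0 0 0 0 0 1"

```text
t: 37.8
position: [0.5801, 0.1679, 0.1138]
ee_rot: [[1.0, 0.029, -0.0], [0.029, -1.0, -0.0], [-0.0, 0.0, -1.0]]
wrist_force: [0.5, 1.0, 0.3]
opening: 0.006
grip_force: 0.0
```

>>> servo_tool:
  series: "0 0 .1 0 0 0 1; 0 0 .1 0 0 0 1; 0 0 .1 0 0 0 1; 0 0 .1 0 0 0 1; 0 0 .1 0 0 0 1; 0 0 .1 0 0 0 1; 0 0 .1 0 0 0 1; 0 0 .1 0 0 0 1; 0 0 0 0 0 0 1"

```text
t: 38.92
position: [0.5801, 0.1679, 0.0978]
ee_rot: [[1.0, 0.029, -0.0], [0.029, -1.0, -0.0], [-0.0, 0.0, -1.0]]
wrist_force: [-0.3, -1.0, -0.4]
opening: -0.001
grip_force: 0.0
```

>>> servo_tool:
  series: "0 0 .1 0 0 0 1; 0 0 .08 0 0 0 1; 0 0 .04 0 0 0 1; 0 0 .04 0 0 0 1; 0 0 0 0 0 0 1"

```text
t: 39.55
position: [0.581, 0.168, 0.094]
ee_rot: [[1.0, 0.029, 0.002], [0.029, -1.0, 0.0], [0.002, -0.0, -1.0]]
wrist_force: [-0.5, 0.4, 6.3]
opening: 0.003
grip_force: 3.0
```

Contact at 94 mm with 6 N, so the drive is on the floor. I'll rise, check the result, and go for the filter.

>>> servo_tool:
  series: "0 0 -.5 0 0 0 1; 0 0 -1 0 0 0 1; 0 0 -1 0 0 0 1; 0 0 -1 0 0 0 1; 0 0 -1 0 0 0 1; 0 0 -1 0 0 0 .06; -.2 1 -1 0 0 0 .06; -.2 1 -1 0 0 0 .06; -.2 1 -1 0 0 0 .06; -.2 1 -.5 0 0 0 .06; 0 0 0 0 0 0 .06; 0 0 0 0 0 0 .06"

```text
t: 41.05
position: [0.5662, 0.0873, 0.2722]
ee_rot: [[1.0, 0.029, -0.001], [0.029, -1.0, 0.0], [-0.001, -0.0, -1.0]]
wrist_force: [0.0, 0.7, 0.3]
opening: 0.469
grip_force: 0.0
```

```bash
python3 g.py .081; python3 g.py -.08;python3 g.py -.026
```

```text
front ((520.4697265625, 82.4232177734375), (11.7979736328125, 238.0340576171875), 1.7350658178329468)
0.03 [(108, 96), (105, 96), (102, 95), (99, 95), (96, 95), (93, 94), (90, 94), (87, 95), (84, 95), (81, 95), (78, 94), (75, 94), (72, 94), (69, 94), (66, 74), (57, 95), (54, 96), (51, 98)]
0.06 [(108, 96), (105, 96), (102, 95), (99, 95), (96, 95), (93, 95), (90, 94), (87, 95), (84, 94), (81, 94), (78, 94), (75, 95), (72, 94), (69, 94), (66, 74), (57, 96), (54, 96), (51, 100)]
0.09 [(108, 96), (105, 96), (102, 95), (99, 95), (96, 95), (93, 94), (90, 94), (87, 94), (84, 95), (81, 95), (78, 95), (75, 94), (72, 95), (69, 95), (66, 74), (57, 95), (54, 96), (51, 100)]
0.11 [(108, 96), (105, 96), (102, 94), (99, 94), (96, 94), (93, 94), (90, 94), (87, 94), (84, 94), (81, 94), (78, 93), (75, 94), (72, 94), (69, 94), (66, 74), (57, 96), (54, 96), (51, 59)]
front ((520.580322265625, 82.46380615234375), (11.996809959411621, 238.61795043945312), 1.6483168601989746)
0.03 [(-50, 71), (-53, 96), (-56, 99), (-59, 100), (-62, 101), (-65, 101), (-68, 88), (-71, 86), (-74, 72), (-77, 58), (-80, 52), (-
[... 1039 characters left out ...]
, 94), (-35, 94), (-38, 94), (-50, 75), (-53, 96), (-56, 99)]
0.06 [(4, 101), (1, 96), (-2, 95), (-5, 94), (-8, 94), (-11, 94), (-14, 94), (-17, 95), (-20, 95), (-23, 94), (-26, 94), (-29, 95), (-32, 95), (-35, 94), (-38, 94), (-41, 94), (-50, 75), (-53, 97), (-56, 101)]
0.09 [(4, 101), (1, 96), (-2, 95), (-5, 94), (-8, 94), (-11, 94), (-14, 94), (-17, 95), (-20, 95), (-23, 94), (-26, 94), (-29, 95), (-32, 95), (-35, 95), (-38, 94), (-50, 73), (-53, 97), (-56, 101)]
0.11 [(4, 21), (1, 96), (-2, 95), (-5, 93), (-8, 93), (-11, 93), (-14, 93), (-17, 94), (-20, 94), (-23, 94), (-26, 94), (-29, 93), (-32, 94), (-35, 93), (-38, 93), (-41, 56), (-44, 21), (-47, 20), (-50, 72), (-53, 96), (-56, 95)]
```

>>> servo_tool:
  series: "-.38 1 0 0 0 -.17 .06; -.4 1 0 0 0 0 .06; -.4 1 0 0 0 0 .06; -.4 1 0 0 0 0 .06; -.4 1 0 0 0 0 .06; -.4 1 0 0 0 0 .06; -.4 1 0 0 0 0 .06; -.4 1 0 0 0 0 .06; -.4 1 0 0 0 0 .06; -.4 1 0 0 0 0 .06; -.4 1 0 0 0 0 .06; -.4 1 0 0 0 0 .06"

```text
t: 42.7
position: [0.4836, -0.1572, 0.2724]
ee_rot: [[0.998, 0.056, -0.001], [0.056, -0.998, 0.001], [-0.001, -0.001, -1.0]]
wrist_force: [-0.1, -0.5, -0.5]
opening: 0.467
grip_force: 0.0
```

>>> servo_tool:
  series: "-.4 1 0 0 0 0 .06; -.4 1 0 0 0 0 .06; -.4 1 0 0 0 0 .06; 0 0 0 0 0 0 .06; 0 0 0 0 0 0 .06"

```text
t: 43.32
position: [0.4633, -0.2177, 0.2725]
ee_rot: [[0.998, 0.055, -0.0], [0.055, -0.998, 0.001], [-0.0, -0.001, -1.0]]
wrist_force: [0.2, -0.7, -0.8]
opening: 0.471
grip_force: 0.0
```

```bash
python3 e.py
```

```text
TCP [ 0.4633 -0.2176  0.2726] yaw 3.18541079142784 open 0.4735138617337565
rack ((434.9898986816406, -270.01959228515625), (119.5078353881836, 195.8240509033203), 3.4075543880462646) 13425
top centre 558.2787475585938 -380.28045654296875 wh (3.3555350303649902, 34.14144515991211) ang 0.03634513542056084 z 0.09592138128056328 n 140 tool delta mm [ 85.805  167.8767 176.5786]
top centre 433.35986328125 -200.84339904785156 wh (79.4451675415039, 12.731546401977539) ang 2.8197901248931885 z 0.09901381190772376 n 1143 tool delta mm [-28.9507 -18.2267 173.6443]
```

>>> servo_tool:
  series: "-.73 -.46 0 0 0 0 .06; -.72 -.45 .5 0 0 0 .06; 0 0 1 0 0 0 .06; 0 0 1 0 0 0 .06; 0 0 1 0 0 0 .06; 0 0 1 0 0 0 .06; 0 0 1 0 0 0 .06; 0 0 1 0 0 0 .06; 0 0 0 0 0 0 .06; 0 0 0 0 0 0 .06"

```text
t: 44.62
position: [0.4337, -0.2017, 0.1436]
ee_rot: [[0.998, 0.056, 0.001], [0.056, -0.998, -0.0], [0.001, 0.001, -1.0]]
wrist_force: [0.4, -0.5, -0.0]
opening: 0.468
grip_force: 0.0
```

>>> servo_tool:
  series: "0 -.05 .7 0 0 0 .06; 0 0 .7 0 0 0 .06; 0 0 .7 0 0 0 .06; 0 0 .7 0 0 0 .06; 0 0 .65 0 0 0 .06; 0 0 0 0 0 0 .06; 0 0 0 0 0 0 1; 0 0 0 0 0 0 1; 0 0 0 0 0 0 1; 0 0 0 0 0 0 1; 0 0 0 0 0 0 1; 0 0 0 0 0 0 1"
  grip_force: 30

```text
t: 46.12
position: [0.4334, -0.2011, 0.0742]
ee_rot: [[0.998, 0.055, 0.001], [0.055, -0.998, -0.001], [0.001, 0.001, -1.0]]
wrist_force: [-0.0, -0.0, 4.2]
opening: 0.142
grip_force: 32.5
```

>>> servo_tool:
  series: "0 0 -.3 0 0 0 1; 0 0 -.6 0 0 0 1; 0 0 -1 0 0 0 1; 0 0 -1 0 0 0 1; 0 0 -1 0 0 0 1; 0 0 -1 0 0 0 1; 0 0 -1 0 0 0 1; 0 0 -1 0 0 0 1; 0 0 -1 0 0 0 1; 0 0 0 0 0 0 1"

```text
t: 47.38
position: [0.4338, -0.2014, 0.2337]
ee_rot: [[0.998, 0.055, 0.003], [0.055, -0.998, -0.002], [0.003, 0.002, -1.0]]
wrist_force: [-1.0, 0.5, -0.7]
opening: 0.138
grip_force: 31.9
```

>>> servo_tool:
  series: "0 0 0 0 0 .17 1; .79 -1 0 0 0 0 1; .79 -1 0 0 0 0 1; .79 -1 0 0 0 0 1; .79 -1 0 0 0 0 1; .79 -1 0 0 0 0 1; .79 -1 0 0 0 0 1; .79 -1 0 0 0 0 1; .79 -1 0 0 0 0 1; .79 -1 0 0 0 0 1; .79 -1 0 0 0 0 1; 0 0 0 0 0 0 1"

```text
t: 48.88
position: [0.5851, 0.0051, 0.2303]
ee_rot: [[1.0, 0.031, -0.002], [0.031, -1.0, 0.001], [-0.002, -0.001, -1.0]]
wrist_force: [-0.2, -0.2, -0.3]
opening: 0.141
grip_force: 31.8
```

```bash
python3 k2.py; python3 g.py -.08
```

```text
[0.5851 0.0051 0.2303] [-0.1798 -0.1896 -0.2766]
-30 z [22.0935 23.5934 24.6438] 201
-20 z [22.452  23.5189 24.5717] 223
-10 z [22.0629 23.4605 24.4712] 221
0 z [22.0585 23.5644 24.5686] 236
10 z [22.0086 23.5108 24.6741] 269
20 z [22.0096 23.4357 24.6653] 287
30 z [21.9036 23.3818 24.465 ] 305
40 z [-42.2014   2.4274  20.1213] 1150
end x [0.0379 0.0402 0.0408]
end face z -0.03 x 0.04039619609987405 y [-0.0062  0.006 ]
end face z -0.015 x 0.040388334232502474 y [-0.0062  0.006 ]
end face z 0 x 0.040471291486033886 y [-0.0062  0.0058]
end face z 0.015 x 0.03990365785278711 y [-0.0064  0.0059]
front ((520.25732421875, 82.26371765136719), (13.32968521118164, 239.13377380371094), 1.900221824645996)
front ((520.3677368164062, 81.5739517211914), (12.73999309539795, 238.75418090820312), 1.5609960556030273)
0.03 [(-50, 96), (-53, 97), (-56, 99), (-59, 100), (-62, 101), (-65, 101), (-95, 102), (-98, 102), (-101, 102), (-104, 96), (-107, 96)]
0.06 [(-50, 96), (-53, 96), (-56, 101), (-59, 101), (-62, 102), (-65, 102), (-68, 97), (-80, 50), (-92, 103), (-95, 102), (-98, 102), (-101, 102), (-104, 96), (-107, 96)]
0.09 [(-50, 96), (-53, 97), (-56, 101), (-59, 101), (-62, 102), (-65, 102), (-68, 95), (-71, 83), (-74, 70), (-77, 59), (-80, 48), (-83, 37), (-86, 25), (-89, 56), (-92, 102), (-95, 102), (-98, 102), (-101, 102), (-104, 96), (-107, 96)]
0.11 [(-50, 96), (-53, 82), (-56, 21), (-59, 22), (-62, 73), (-65, 64), (-68, 52), (-71, 50), (-74, 41), (-77, 21), (-80, 22), (-83, 20), (-86, 21), (-89, 21), (-92, 21), (-95, 21), (-98, 20), (-101, 20), (-104, 83), (-107, 96)]
```

>>> servo_tool:
  series: "0 .15 .3 0 0 0 1; 0 0 .7 0 0 0 1; 0 0 .7 0 0 0 1; 0 0 .7 0 0 0 1; 0 0 .7 0 0 0 1; 0 0 .4 0 0 0 1; 0 0 0 0 0 0 1; 0 0 .25 0 0 0 1; 0 0 .25 0 0 0 1; 0 0 .25 0 0 0 1; 0 0 0 0 0 0 1"

```text
t: 50.35
position: [0.5849, 0.0008, 0.1464]
ee_rot: [[1.0, 0.029, -0.001], [0.029, -1.0, 0.0], [-0.001, -0.0, -1.0]]
wrist_force: [-0.8, -0.1, -0.0]
opening: 0.141
grip_force: 31.8
```

>>> servo_tool:
  series: "0 -.07 .2 0 0 0 1; 0 0 .25 0 0 0 1; 0 0 .25 0 0 0 1; 0 0 .25 0 0 0 1; 0 0 .25 0 0 0 1; 0 0 0 0 0 0 1"

```text
t: 51.1
position: [0.5849, 0.0021, 0.1223]
ee_rot: [[1.0, 0.029, -0.001], [0.029, -1.0, 0.0], [-0.001, -0.0, -1.0]]
wrist_force: [-0.8, 0.1, -0.5]
opening: 0.14
grip_force: 31.9
```

>>> servo_tool:
  series: "0 0 .2 0 0 0 1; 0 0 .2 0 0 0 1; 0 0 .15 0 0 0 1; 0 0 0 0 0 0 1; 0 0 0 0 0 0 .4; 0 0 0 0 0 0 .4; 0 0 0 0 0 0 .4; 0 0 0 0 0 0 .4; 0 0 -.6 0 0 0 .4; 0 0 -1 0 0 0 .4; 0 0 -1 0 0 0 1; 0 0 -.5 0 0 0 1"

```text
t: 52.6
position: [0.586, 0.002, 0.1759]
ee_rot: [[1.0, 0.029, 0.003], [0.029, -1.0, -0.0], [0.003, 0.001, -1.0]]
wrist_force: [-0.1, -0.2, -0.7]
opening: 0.001
grip_force: 0.0
```

>>> servo_tool:
  series: "0 0 0 0 0 0 1; 0 0 0 0 0 0 1; 0 0 0 0 0 0 1"

```text
t: 52.98
position: [0.5847, 0.0022, 0.1729]
ee_rot: [[1.0, 0.029, -0.002], [0.029, -1.0, 0.0], [-0.002, -0.0, -1.0]]
wrist_force: [0.1, 0.0, -0.0]
opening: -0.0
grip_force: 0.0
```

```bash
python3 g.py -.08
```

```text
front ((521.4111328125, 66.2940902709961), (12.907073020935059, 207.6103973388672), 1.9311035871505737)
0.03 [(-50, 96), (-53, 79), (-56, 20), (-59, 20), (-65, 101), (-68, 102), (-71, 101), (-74, 102), (-77, 103), (-80, 103), (-83, 86), (-86, 102), (-89, 102), (-92, 102), (-95, 102), (-98, 102), (-101, 102), (-104, 97), (-107, 96)]
0.06 [(-50, 96), (-53, 79), (-56, 21), (-59, 20), (-65, 102), (-68, 102), (-71, 102), (-74, 103), (-77, 102), (-80, 102), (-83, 102), (-86, 102), (-89, 102), (-92, 102), (-95, 103), (-98, 102), (-101, 102), (-104, 97), (-107, 96)]
0.09 [(-50, 96), (-53, 80), (-56, 20), (-59, 21), (-65, 102), (-68, 103), (-71, 102), (-74, 102), (-77, 102), (-80, 102), (-83, 102), (-86, 102), (-89, 102), (-92, 102), (-95, 102), (-98, 102), (-101, 102), (-104, 97), (-107, 96)]
0.11 [(-50, 96), (-53, 82), (-56, 21), (-59, 20), (-62, 21), (-65, 22), (-68, 66), (-71, 65), (-74, 66), (-77, 63), (-80, 21), (-83, 20), (-86, 21), (-89, 21), (-92, 20), (-95, 21), (-98, 21), (-101, 20), (-104, 83), (-107, 96)]
```

All three cases in bay 3 stand at 102 mm and the rack is now empty. Next is closing the drawer.

>>> servo_tool:
  series: "0 0 -.7 0 0 0 1; 0 0 -.3 0 0 0 1; -1 -.83 0 0 0 0 1; -1 -.83 0 0 0 0 1; -1 -.83 0 0 0 0 1; -1 -.83 0 0 0 0 1; -.9 -.83 0 0 0 0 1; 0 0 0 0 0 0 1; 0 0 0 0 0 0 1; 0 0 0 0 0 0 1"

```text
t: 54.28
position: [0.4856, 0.0817, 0.1939]
ee_rot: [[1.0, 0.029, 0.001], [0.029, -1.0, -0.0], [0.001, 0.0, -1.0]]
wrist_force: [0.3, 0.1, -0.4]
opening: 0.003
grip_force: 0.0
```

```bash
python3 f.py; python3 g.py .02
```

```text
in32 [0.48543663 0.08173543 0.19380588] [0.79001046 1.61065759 0.83485726]
front ((519.586669921875, 82.20924377441406), (12.778886795043945, 239.2064208984375), 1.6607820987701416)
0.03 [(50, 99), (47, 100), (44, 101), (41, 101), (38, 94), (35, 82), (32, 71), (29, 59), (26, 48), (23, 37), (20, 30), (17, 101), (14, 102), (11, 102), (8, 102), (5, 101), (2, 96), (-1, 96), (-4, 94), (-7, 94), (-10, 94)]
0.06 [(50, 100), (47, 101), (44, 102), (41, 102), (38, 94), (35, 83), (32, 71), (29, 60), (26, 48), (23, 37), (20, 30), (17, 102), (14, 102), (11, 102), (8, 102), (5, 102), (2, 96), (-1, 96), (-4, 95), (-7, 95), (-10, 95)]
0.09 [(50, 100), (47, 101), (44, 102), (41, 102), (38, 94), (35, 83), (32, 71), (29, 60), (26, 48), (23, 37), (20, 30), (17, 102), (14, 102), (11, 102), (8, 102), (5, 102), (2, 96), (-1, 96), (-4, 94), (-7, 94), (-10, 94)]
0.11 [(29, 55), (26, 43), (23, 21), (5, 21)]
```

View pics/in32.png

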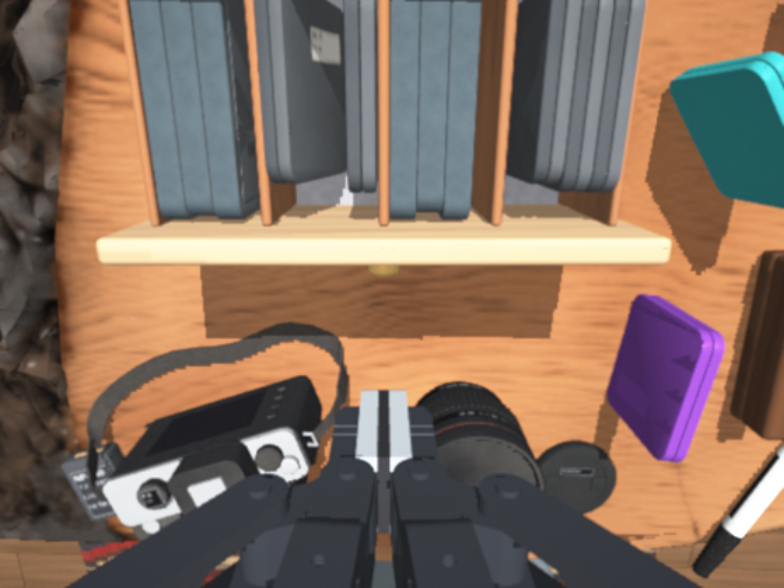

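>>> servo_tool:
  series: "0 0 .8 0 0 0 1; 0 0 1 0 0 0 1; 0 0 1 0 0 0 1; 0 0 1 0 0 0 1; 0 0 1 0 0 0 1; 0 0 .4 0 0 0 1; 0 0 0 0 0 0 1; 0 0 0 0 0 0 1"

```text
t: 55.38
position: [0.4855, 0.0821, 0.0905]
ee_rot: [[1.0, 0.029, 0.001], [0.029, -1.0, -0.0], [0.001, 0.0, -1.0]]
wrist_force: [-0.7, 0.4, -0.5]
opening: 0.001
grip_force: 0.0
```

>>> servo_tool:
  series: ".3 0 0 0 0 0 1; .3 0 0 0 0 0 1; .3 0 0 0 0 0 1; .4 0 0 0 0 0 1; .4 0 0 0 0 0 1; .4 0 0 0 0 0 1; .4 0 0 0 0 0 1; .4 0 0 0 0 0 1; .4 0 0 0 0 0 1; .4 0 0 0 0 0 1; .4 0 0 0 0 0 1; .4 0 0 0 0 0 1"

```text
t: 56.88
position: [0.5753, 0.0849, 0.0898]
ee_rot: [[1.0, 0.029, -0.0], [0.029, -1.0, 0.0], [-0.0, -0.0, -1.0]]
wrist_force: [-1.3, 0.6, 0.9]
opening: 0.0
grip_force: 0.8
```

>>> servo_tool:
  series: ".4 0 0 0 0 0 1; .4 0 0 0 0 0 1; .4 0 0 0 0 0 1; .3 0 0 0 0 0 1; .2 0 0 0 0 0 1; .2 0 0 0 0 0 1; 0 0 0 0 0 0 1"

```text
t: 57.75
position: [0.6134, 0.0858, 0.09]
ee_rot: [[1.0, 0.029, 0.001], [0.029, -1.0, -0.0], [0.001, 0.0, -1.0]]
wrist_force: [-0.5, -0.4, -0.3]
opening: 0.003
grip_force: 0.0
```

>>> servo_tool:
  series: ".15 0 0 0 0 0 1; .15 0 0 0 0 0 1; .15 0 0 0 0 0 1; .15 0 0 0 0 0 1; 0 0 0 0 0 0 1"

```text
t: 58.38
position: [0.625, 0.0863, 0.0899]
ee_rot: [[1.0, 0.029, 0.0], [0.029, -1.0, -0.0], [0.0, 0.0, -1.0]]
wrist_force: [-1.5, -0.3, 0.8]
opening: 0.001
grip_force: 0.7
```

```bash
cat > q.py <<'E'
from h import *
for n in ("top","wrist"):
    p=robot.snapshot(n);Q=cloud(p).reshape(-1,3);Q=Q[~np.isnan(Q[:,0])]
    R=Q[(Q[:,2]>.119)&(Q[:,2]<.127)&(Q[:,0]>.58)&(Q[:,0]<.7)&(abs(Q[:,1]-.08)<.13)]
    if len(R)>20: print(n,cv2.minAreaRect((R[:,:2]*1000).astype(np.float32)))
    C=Q[(Q[:,2]>.13)&(Q[:,2]<.14)&(abs(Q[:,1]-.02)<.01)&(Q[:,0]>.6)];print("cab front at y.02",C[:,0].min() if len(C) else None)
E
python3 q.py
```

```text
top ((641.190673828125, 83.8659896850586), (10.133363723754883, 236.74769592285156), 2.687382221221924)
cab front at y.02 0.6477340386682402
wrist ((625.6931762695312, 83.72130584716797), (24.768835067749023, 189.17137145996094), 1.7718919515609741)
cab front at y.02 0.6463307799686739
```

Nearly home, so I'll push on through the catch.

>>> servo_tool:
  series: ".15 0 0 0 0 0 1; .15 0 0 0 0 0 1; .1 0 0 0 0 0 1; .1 0 0 0 0 0 1; 0 0 0 0 0 0 1"

```text
t: 59.1
position: [0.6251, 0.0863, 0.0899]
ee_rot: [[0.999, 0.03, -0.02], [0.03, -1.0, -0.001], [-0.02, 0.001, -1.0]]
wrist_force: [-33.0, -4.3, 23.5]
opening: 0.0
grip_force: 16.6
```

>>> servo_tool:
  series: "-.5 0 0 0 0 0 1; -.5 0 0 0 0 0 1; -1 0 0 0 0 0 1; -1 0 0 0 0 0 1; 0 0 -1 0 0 0 1; 0 0 -1 0 0 0 1; 0 0 -1 0 0 0 1; 0 0 -1 0 0 0 1; 0 0 -1 0 0 0 1; -1 0 -1 0 0 0 1; -1 0 -1 0 0 0 1; 0 0 0 0 0 0 1"

```text
t: 60.6
position: [0.5354, 0.0838, 0.2317]
ee_rot: [[1.0, 0.029, 0.004], [0.029, -1.0, -0.0], [0.004, 0.0, -1.0]]
wrist_force: [0.3, 0.4, -0.3]
opening: -0.001
grip_force: 0.0
```

```bash
python3 q.py; python3 f.py; python3 - <<'E'
from h import *
p=robot.snapshot("side");a=cv2.cvtColor(p["image"],cv2.COLOR_RGB2BGR)[110:330,160:400];cv2.imwrite("pics/sdf.png",cv2.resize(a,None,fx=2.4,fy=2.4,interpolation=2))
E
```

```text
top ((644.4779663085938, 30.6373291015625), (10.088489532470703, 129.75372314453125), 1.3494888544082642)
cab front at y.02 0.6481193840474477
wrist ((639.4588012695312, 85.8843002319336), (8.92103099822998, 238.99705505371094), 1.6761256456375122)
cab front at y.02 0.6451620067940975
in38 [0.53522112 0.0836258  0.22924973] [-0.40699582 -0.28838228 -1.226978  ]
```

View pics/sdf.png

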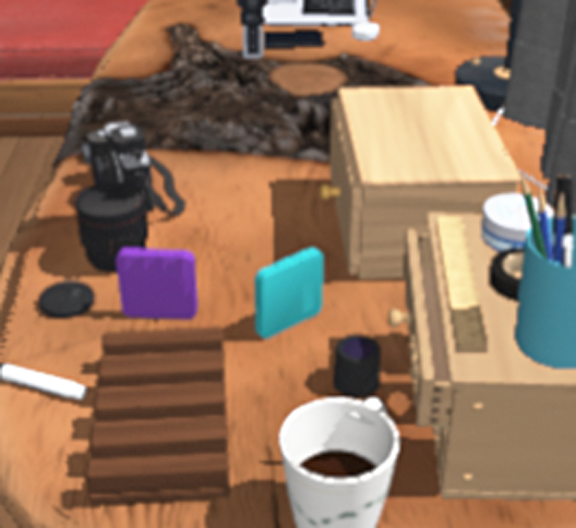

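The side view shows the drawer flush with the cabinet at about (345, 190), the rack empty, and the lens in its place.

```bash
python3 -c "
from plant import robot
print(robot.hand_in())"
```

```text
the job is handed in; nothing more can be done
None
```

I put both drives (bays 0 and 2) and the one filter case that was there (bay 3) on the drawer floor, level with their neighbours, pushed the drawer flush with the cabinet, left the lens standing, and handed in at about 61 s; on the way, one drive hit the drawer's back wall, with wrist force reaching about 81 N (limit 120), and had to be re-aimed.

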